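Fetch a battery cover from a tilt-out bin and snap it onto a meter

ROBOT

A 6-joint arm with a two-finger parallel gripper is mounted at the origin on a cart in front of the work surface, level with it; the furniture and walls round the work are solid. World frame = base frame: x ahead of the robot, y to its left, z up, the work surface at z = 0. Lengths are in m, angles in rad, forces in N, time in s.
With the tool pointing down it reaches from about 0.3 to 0.875 m from the base axis. Payload 6.4 kg.
Tool frame: the origin (TCP) lies midway between the tips of the shut fingers; the grasp point (between the pads) lies 19 mm behind it; z points along the fingers, y is the line along which they close (so a half turn about z gives the same grasp; the last joint's range is limited). The gripper opens to 85 mm and grips with 20 to 120 N. Pads are 22 mm wide; open, the fingers measure 114 mm over their backs; the gripper's body (76 mm by 85 mm) begins 54 mm behind the grasp point. The pads swing forward as they close: fully open they stand 13 mm farther back than shut.
Start: joints at [0.923, 0.181, 1.607, -0, 1.354, -0.206], TCP at [0.246, 0.52, 0.231] pointing down, gripper open.
Joint ranges: [-2.99, 2.99], [-0.89, 2.07], [0.3, 2.58], [-1.14, 4.28], [0, 2.63], [-3.12, 3.12]. Speed limits (rad/s): [2.57, 2.57, 3.01, 3.14, 3.14, 3.14].

INTERFACE

Orientations are given as a unit quaternion [w, x, y, z].
In Python, from bench import sensors, vision, ctrl gives the robot as it stands.
- The arm moves only by the tool carry_out, never from a script. Its argument "deltas" is text: rows parted by semicolons, each of 7 numbers parted by spaces: the shift along the tool's x, y, z in mm, then the turn, a rotation vector about the tool's x, y, z in rad, then the closure, from 0 (fully open) to 1 (shut). In form: tx ty tz ax ay az claw; .... A call has 1 to 12 rows; each row is the pose to reach, as a shift and turn from the pose commanded when the call began, along the tool's axes at that moment; what a row does not reach only later rows make up. A row lasts 1/8 s, in which the tool goes at most 62.5 mm and 10.7 degrees, less where a joint would pass 70% of its speed; a pose out of reach is approached as far as the arm can. A call with a gripper value outside its range is refused whole. The fingers move at their own pace and stop on an object; the grip force is fixed at half the most. Time passes only in rows, so rows that repeat a pose let the fingers close. It gives the time, the measured TCP pose, the force, the opening and the grip force at its end, in the units of the state.
- sensors.get_obs(): the state, without advancing time (a new reading comes with each control period).
- vision.camera(name): name is "scene" or "top" or "wrist"; returns the picture (384x512x3 uint8, blue, green, red); there is no depth.
- vision.camera_model(name): a dict with "K" (3x3 intrinsics, pixels), "extrinsics" (4x4, takes a point from world to camera coordinates); the wrist camera has in their place "hand_eye" (4x4, takes a point from camera to tool coordinates, whose origin is the TCP and whose axes are the flange's). Camera axes: x right, y down, z forward; pixel columns grow to the right and rows downward; lengths in m; the calibration is good to about 2 mm. A picture is of the moment at which its call begins: read the wrist's pose just before it. camera_model takes no time and is no camera call.
- ctrl.hand_in(): hands the job in; it is judged then, once.
The state is a dict: "time_s": time; "q": joint angles; "dq": joint speeds; "joint_efforts": joint torques, N m; "eef_pos": TCP position; "eef_rot": TCP orientation; "wrist_force": force on the tool from outside, world axes, zero at the start; "torque": the same for the moment, N m; "opening": opening from 0.0 (shut) to 1.0 (fully open); "grasp_force": force on a finger pad.
Only numpy, scipy, OpenCV 4.12 (cv2) and the standard library are available. Lean on these libraries where they do the work, as an engineer would, in place of code of your own. Each camera call takes 0.05 s, during which the arm holds its last target. There are 200 camera calls.

TASK

The portable meter lying face down has fresh cells in it but no battery cover; the long cover that fits is in one of the two tilt-out bins on the right, behind the strip bottle. Move the bottle out of the bin's way and leave it standing upright on the worktop, tilt the bin out and take the long cover, set it over the cells and press its corners down until all four clips have clicked and it sits fully home all round. Leave both bins shut, the short cover in its own bin, and do not disturb the specimen cup, the tally counter or the pen.

Things in the scene. Friction and masses are not known exactly. Their poses are not given: they have to be found in the camera images.
- bin_cabinet: Grey steel cabinet 268 mm wide (y), 118 deep (x), 172 high, with two tilt-out bins side by side; it does not move. Origin on the worktop, middle of the front plane; x points into it, y to the left bin. Its top covers the shut bins. A bin's clear front is 140 high, 4 thick, 124 wide (120 inside); inner depth 48 at the floor, 74 at 70 mm up, where the low back wall ends.
- bin_left (a joint): Tilt of the left bin (cabinet +y) in rad: 0 shut, 0.95 fully out on its stop. It turns on its bottom pivot (along cabinet y), its top coming out toward cabinet -x and down. Gravity holds it shut; it balances near 0.36 (0.25 to 0.5: may stay where left); farther out it falls outward and stays out. Damped; about 1 N at the knob moves it.
- bin_right (a joint): Tilt angle of the right bin (cabinet -y); as bin_left.
- bin_left_hinge (a point): Middle of the left bin's pivot line: cabinet frame (2, 64.5, 18) mm. The pivot axis is the cabinet's y.
- bin_right_hinge (a point): Middle of the right bin's pivot line: cabinet frame (2, -64.5, 18) mm.
- bin_left_knob (a point): Middle of the head of the left bin's pull knob: head 22 mm diameter and 22 long, its axis square to the front, on an 11 mm stem. The point is 47 mm out from the middle of the 4 mm front and 128 mm above the pivot when shut (146 mm above the worktop, 45 mm in front of the cabinet). It moves with the bin: fully out it is 131 mm in front of the pivot and 54 mm high.
- bin_right_knob (a point): Middle of the right bin's knob head; as the left one.
- long_cover: Black plastic battery cover, an open box 128 mm long (its x), 52 wide (y), 26 deep (z), walls 3, about 70 g; same either way round. Origin in the middle of the open rim, z toward the closed top. It starts on end on one bin's floor, open side to the bin's clear front, width along cabinet y; when the bin is out it lies with its rim on the inside of the front.
- short_cover: The same but only 92 mm long, for another meter: does not fit this one. It stands in the other bin.
- cover_corner0 (a point): Point of the long cover's rim, 60 mm along its x and 23 mm along its y from its origin.
- cover_corner1 (a point): Rim point of the long cover at (60, -23, 0) mm.
- cover_corner2 (a point): Rim point of the long cover at (-60, 23, 0) mm.
- cover_corner3 (a point): Rim point of the long cover at (-60, -23, 0) mm.
- meter: Portable meter lying face down, a grey case 178 mm long (x), 104 wide (y), 40 high (z), standing firmly (it does not slide). Origin on the worktop under its middle; x runs away from the robot.
- meter_bay (a point): Middle of the battery bay, on the meter's upward back, 40 mm above the worktop; axes as the meter's. Round it a bay wall 118 mm long (x), 38 wide, 17 high, top 6 mm tapered inward 3.5 mm, holding two C cells 18.5 high. The long cover goes over it (2 mm free all round) until its rim lies on the back; its top is then 26 mm above the back.
- clip0 (a joint): Sprung clip in the bay wall at meter x +45, y +19 mm; 0 sprung out, up to 0.0035 m pushed in. The four clips catch a bead inside the cover's rim: set down, the cover rests on them about 10 mm proud; pressing its top right above a clip with 5 to 20 N clicks that corner down.
- clip1 (a joint): The clip at meter x +45, y -19 mm.
- clip2 (a joint): The clip at meter x -45, y +19 mm.
- clip3 (a joint): The clip at meter x -45, y -19 mm.
- strip_bottle: Test strip bottle with black screw cap, 52 mm diameter, 114 mm high, 60 g; cap 50 mm diameter, 89 to 114 mm high. Origin in the middle of its underside. At the start it stands in front of the cabinet between the two knobs, where either bin would hit it.
- microscope: Fixed tall microscope behind the gap between bins and meter. Origin on the worktop under it; it reaches 160 mm toward the robot, 95 mm to its right and 125 mm to its left of the origin, and over 300 mm high: pass in front of it with the arm drawn in.
- specimen_cup: Bystander: white specimen cup with screw lid, 62 mm diameter, 73 high. Origin in the middle of its underside.
- tally_counter: Bystander: hand tally counter, 50 x 50 mm, 25 high. Origin in the middle of its underside.
- ballpoint: Bystander: ballpoint pen lying flat, 142 mm long (its y), 10 wide, 12 high. Origin in the middle of its underside.

How it is judged:
By the outcome, as a careful person would: the job done as asked, in the order asked, and still so for the second after the job is handed in, with the robot touching nothing.
It also fails if it takes over 72 s, if anything falls off the work surface, if the arm or the gripper's body presses on something with over 40 N, if the wrist force passes 120 N, or if a joint passes its speed limit or range.

## Working session

There is one attempt and no reset: what is moved stays moved. The work goes in short steps, Python scripts to look and compute and a tool call to move; the robot and the scene stay as the last step left them, time stands still between calls to the robot, and variables do not carry over. Pictures are saved under pics/ and viewed, at most 10 in all, crops included, and the job is handed in when it is done.

Besides the shell and the picture viewer there is one more tool, called after "Emit:" as name(argument=value, ...) on one line, values as JSON. carry_out: Moves the arm, as the interface text tells. Its arguments: {"type":"object","properties":{"deltas":{"type":"string"}},"required":["deltas"]}

```bash
ls; mkdir -p pics; python3 - <<'E'
from bench import sensors, vision, ctrl
import cv2,json
o=sensors.get_obs();print({k:o[k] for k in('time_s','eef_pos','eef_rot','opening','wrist_force')})
for n in("scene","top"):
    cv2.imwrite(f"pics/{n}0.png",cv2.resize(vision.camera(n),(800,600)))
for n in("scene","top","wrist"):print(n,vision.camera_model(n))
E
```

```text
pics
{'time_s': 0.0, 'eef_pos': array([0.24548   , 0.5193565 , 0.23038414]), 'eef_rot': array([-3.52326742e-04,  2.19074635e-01,  9.75707709e-01, -8.04682458e-04]), 'opening': 1.0013454688847403, 'wrist_force': array([ 0.59860057, -0.62510324,  0.55468   ])}
scene {'K': array([[361.12626835,   0.        , 254.42404063],
       [  0.        , 361.12626835, 190.02965811],
       [  0.        ,   0.        ,   1.        ]]), 'extrinsics': array([[-0.87414428, -0.48539957,  0.01609455,  0.43521961],
       [-0.3834773 ,  0.66950121, -0.6361708 ,  0.32135515],
       [ 0.29802171, -0.56227696, -0.77138037,  1.45746777],
       [ 0.        ,  0.        ,  0.        ,  1.        ]])}
top {'K': array([[422.17731442,   0.        , 251.95985773],
       [  0.        , 422.17731442, 189.35080474],
       [  0.        ,   0.        ,   1.        ]]), 'extrinsics': array([[-0.01882781, -0.99980902, -0.00523772, -0.05582684],
       [-0.98617663,  0.01943315, -0.16455394,  0.54437989],
       [ 0.1646243 ,  0.00206713, -0.98635418,  1.47045065],
       [ 0.        ,  0.        ,  0.        ,  1.        ]])}
wrist {'K': array([[338.31244684,   0.        , 255.74183609],
       [  0.        , 338.31244684, 188.36949493],
       [  0.        ,   0.        ,   1.        ]]), 'hand_eye': array([[-1.46627167e-03, -9.58336502e-01, -2.85637880e-01,
         7.26868551e-02],
       [ 9.99998781e-01, -1.25163215e-03, -9.33997643e-04,
        -8.70751309e-04],
       [ 5.37570482e-04, -2.85638901e-01,  9.58337169e-01,
        -1.41744962e-01],
       [ 0.00000000e+00,  0.00000000e+00,  0.00000000e+00,
         1.00000000e+00]])}
```

View pics/top0.png

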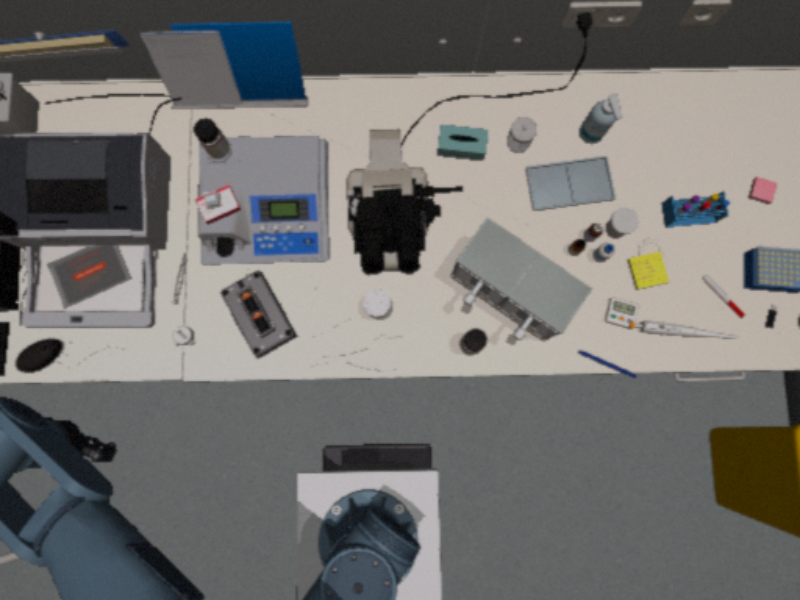

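View pics/scene0.png

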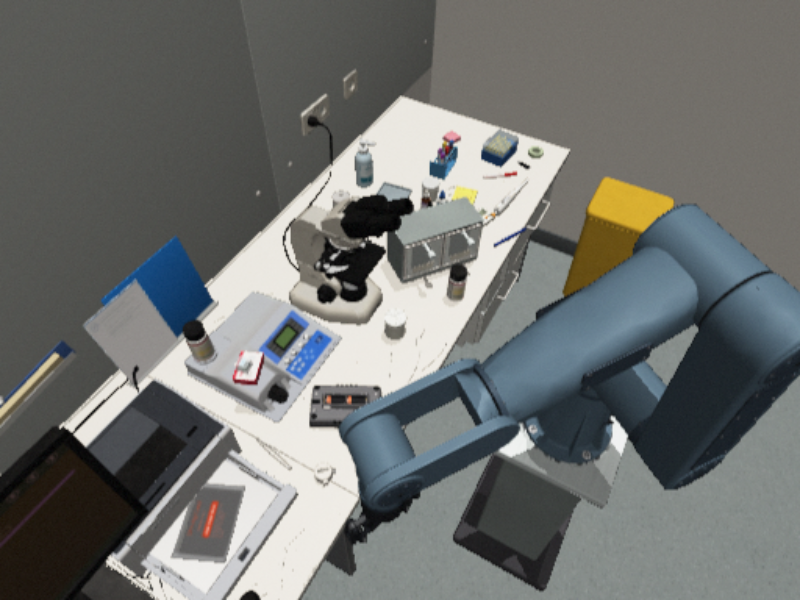

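Top view (800x600): the cabinet top has corners near (489,220), (592,290), (556,335) and (452,263). Bottle cap is at (474,341), cup at (377,304), counter at (183,336), pen at (607,362). The meter's corners are near (222,288), (258,271), (297,333) and (260,355).

```bash
cat > h.py <<'E'
import numpy as np,cv2
from scipy.spatial.transform import Rotation as R
from bench import sensors, vision, ctrl
np.set_printoptions(precision=4,suppress=True)
def cam(n):
    m=vision.camera_model(n)
    if n!="wrist": return m["K"],np.array(m["extrinsics"])
    o=sensors.get_obs();return m["K"],np.linalg.inv(pose(o)@m["hand_eye"])
def pose(o):
    T=np.eye(4);q=o["eef_rot"];T[:3,:3]=R.from_quat([q[1],q[2],q[3],q[0]]).as_matrix();T[:3,3]=o["eef_pos"];return T
def bp(KE,px,z,s=1.0):
    K,E=KE;px=np.atleast_2d(px)/s
    d=np.c_[px,np.ones(len(px))]@np.linalg.inv(K).T@E[:3,:3];c=-E[:3,:3].T@E[:3,3]
    return c+d*((z-c[2])/d[:,2])[:,None]
def proj(KE,P):
    K,E=KE;p=(np.atleast_2d(P)@E[:3,:3].T+E[:3,3])@K.T;return p[:,:2]/p[:,2:]
E
python3 - <<'E'
from h import *
t=cam("top");s=800/512
def P(n,px,z):print(n,bp(t,px,z,s))
P("cabtop",[(489,220),(592,290),(556,335),(452,263)],.172)
P("meter",[(222,288),(258,271),(297,333),(260,355)],.04)
P("bottle",[(474,341)],.114);P("cup",[(377,303)],.073);P("cnt",[(183,336)],.025);P("pen",[(579,351),(635,376)],.012)
P("knobs",[(470,298),(519,334)],.146)
a=cv2.imread("pics/top0.png");S=vision.camera("scene");T=vision.camera("top")
z=lambda I,x,y,w,h,f:cv2.resize(I[y:y+h,x:x+w],None,fx=f,fy=f,interpolation=cv2.INTER_CUBIC)
A=z(S,235,115,80,80,5);B=z(T,135,165,64,64,400/64);C=z(T,280,130,110,100,4)
C=C[:, :]
m=np.zeros((600,800,3),np.uint8);m[:400,:400]=z(S,240,120,75,75,400/75);m[:400,400:]=z(T,283,135,100,100,4);m[400:,:200]=z(T,138,168,56,56,200/56)
cv2.imwrite("pics/m1.png",m)
E
```

```text
cabtop [[ 0.6826 -0.2737  0.172 ]
 [ 0.5263 -0.4835  0.172 ]
 [ 0.4329 -0.4024  0.172 ]
 [ 0.5901 -0.1914  0.172 ]]
meter [[0.5703 0.3303 0.04  ]
 [0.6088 0.2476 0.04  ]
 [0.4624 0.1562 0.04  ]
 [0.4137 0.2401 0.04  ]]
bottle [[ 0.4292 -0.2384  0.114 ]]
cup [[ 0.523  -0.0285  0.073 ]]
cnt [[0.4622 0.4218 0.025 ]]
pen [[ 0.411  -0.4922  0.012 ]
 [ 0.3512 -0.6169  0.012 ]]
knobs [[ 0.5185 -0.2297  0.146 ]
 [ 0.4392 -0.3305  0.146 ]]
```

View pics/m1.png

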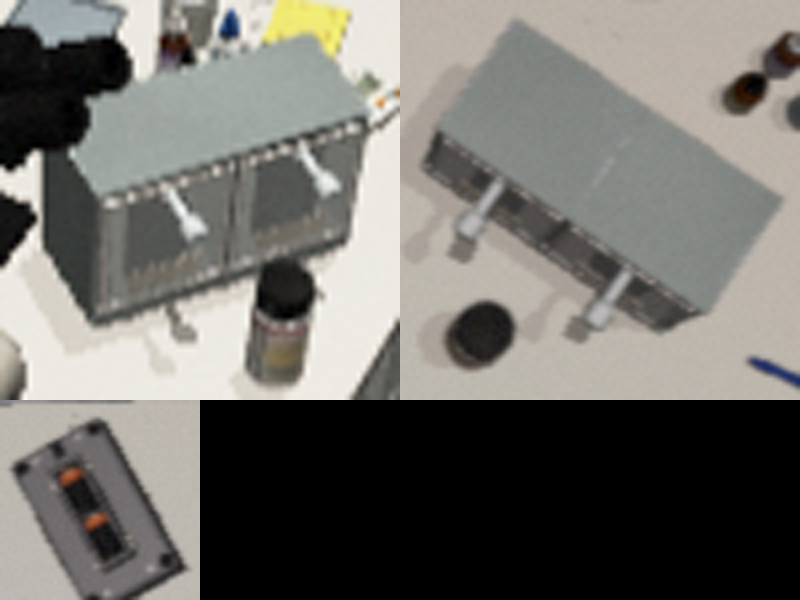

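The zoomed mosaic shows both bins with a dark cover inside and the meter with orange-capped cells. The left knob is at about (480,215) and the right at (605,305) in its right panel. I can't tell which cover is which yet, so I'll move to a tilted wrist view of the cabinet front.

```bash
cat >> h.py <<'E'
def tgt(p,yaw,tilt=0,roll=0):
    """tool pose: -x faces yaw(deg), tool z tilted from down toward yaw by tilt deg; roll about tool z"""
    a,t=np.radians([yaw,tilt]);f=np.array([np.cos(a),np.sin(a),0]);z=np.array([0,0,1.])
    Z=-np.cos(t)*z+np.sin(t)*f;X=-np.cos(t)*f-np.sin(t)*z
    T=np.eye(4);T[:3,:3]=np.c_[X,np.cross(Z,X),Z]@R.from_euler('z',roll,degrees=True).as_matrix();T[:3,3]=p;return T
def delta(*Ts,base=None):
    b=pose(sensors.get_obs()) if base is None else base
    for T in Ts:
        D=np.linalg.inv(b)@T
        print(*np.round(D[:3,3]*1000,0).astype(int),*np.round(R.from_matrix(D[:3,:3]).as_rotvec(),3))
E
python3 - <<'E'
from h import *
delta(tgt([.39,-.19,.20],-36.6,35))
E
```

```text
-434 -580 31 0.059 -0.609 0.191
```

Emit:
carry_out(deltas="-434 -580 10 0.059 -0.609 0.191 0;-434 -580 20 0.059 -0.609 0.191 0;-434 -580 31 0.059 -0.609 0.191 0;-434 -580 31 0.059 -0.609 0.191 0;-434 -580 31 0.059 -0.609 0.191 0;-434 -580 31 0.059 -0.609 0.191 0;-434 -580 31 0.059 -0.609 0.191 0;-434 -580 31 0.059 -0.609 0.191 0;-434 -580 31 0.059 -0.609 0.191 0;-434 -580 31 0.059 -0.609 0.191 0;-434 -580 31 0.059 -0.609 0.191 0;-434 -580 31 0.059 -0.609 0.191 0")

```text
time_s: 1.7
eef_pos: [0.3844, -0.1579, 0.2018]
eef_rot: [0.287, 0.299, 0.905, -0.094]
wrist_force: [1.8, 0.9, 0.5]
opening: 0.999
grasp_force: 0.0
```

```bash
python3 - <<'E'
from h import *
o=sensors.get_obs();np.save("w1.npy",pose(o));I=vision.camera("wrist");cv2.imwrite("pics/w1.png",cv2.resize(I,(800,600)))
E
```

```text
(no output)
```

View pics/w1.png

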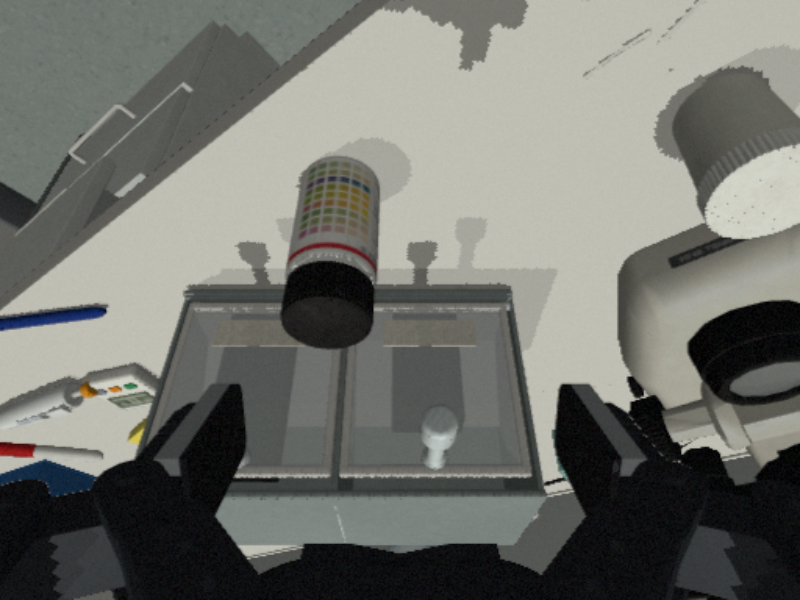

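The wrist view (image right = left bin) shows the left bin's dark cover ending near row 432. The right bin's runs from row 345 to at least 450, so it's probably the long one. I'll check that numerically and refine the cabinet, bottle and knob positions.

```bash
python3 - <<'E'
from h import *
m=vision.camera_model("wrist");W=(m["K"],np.linalg.inv(np.load("w1.npy")@m["hand_eye"]));s=800/512
print("bot",bp(W,[(185,290),(512,290)],0,s));print("top",bp(W,[(217,496),(546,493)],.172,s));print("pen",bp(W,[(106,312)],.01,s))
print("bottlecap",bp(W,[(328,305)],.114,s),"knobL",bp(W,[(440,425)],.146,s))
I=cv2.imread("pics/w1.png").mean(2)
for x in(255,275,400,412):print(x,[int(I[y:y+6,x-4:x+4].mean()) for y in range(310,480,6)])
c=np.array([.5115,-.297,0]);
for yaw in(-36.6,):
    a=np.radians(yaw);f=np.array([np.cos(a),np.sin(a),0]);l=np.array([-np.sin(a),np.cos(a),0])
    for h in(.022,.1,.114,.14,.15):
      for x in(.035,.07): print(h,x,proj(W,[c+f*x-l*.06+[0,0,h],c+f*x+l*.06+[0,0,h]]).ravel()*s)
E
```

```text
bot [[ 0.4392 -0.4229  0.    ]
 [ 0.6024 -0.2044  0.    ]]
top [[ 0.4692 -0.3622  0.172 ]
 [ 0.5853 -0.1981  0.172 ]]
pen [[ 0.4113 -0.4892  0.01  ]]
bottlecap [[ 0.4203 -0.2312  0.114 ]] knobL [[ 0.5142 -0.2268  0.146 ]]
255 [97, 90, 101, 100, 101, 99, 85, 83, 83, 83, 84, 83, 82, 83, 83, 83, 84, 83, 84, 84, 84, 84, 84, 83, 83, 83, 99, 135, 39]
275 [101, 90, 103, 101, 100, 108, 90, 83, 83, 83, 83, 83, 82, 83, 83, 83, 83, 84, 84, 84, 83, 83, 83, 83, 83, 82, 99, 126, 38]
400 [98, 91, 104, 105, 104, 110, 92, 83, 83, 84, 83, 83, 83, 83, 84, 84, 84, 84, 83, 84, 93, 99, 100, 99, 99, 93, 100, 136, 68]
412 [97, 91, 105, 103, 104, 110, 93, 84, 83, 83, 83, 83, 84, 83, 83, 83, 84, 84, 84, 83, 92, 99, 99, 99, 99, 93, 100, 133, 69]
0.022 0.035 [286.1262 323.8861 429.9491 323.6448]
0.022 0.07 [292.8279 346.6171 428.2171 346.3912]
0.1 0.035 [272.2897 409.9342 433.8094 409.6688]
0.1 0.07 [280.6667 429.6532 431.6259 429.4064]
0.114 0.035 [269.4376 427.6708 434.6051 427.4005]
0.114 0.07 [278.1816 446.6213 432.3224 446.3704]
0.14 0.035 [263.7843 462.8286 436.1824 462.549 ]
0.14 0.07 [273.2772 480.1084 433.6971 479.8494]
0.15 0.035 [261.4758 477.1845 436.8265 476.9012]
0.15 0.07 [271.2828 493.7261 434.2562 493.4638]
```

Confirmed: the long cover is in the right bin, because its dark area reaches up to about 140 mm while the left one stops near 105 mm. Next I'll move straight above the bottle and measure once the arm has settled.

```bash
python3 - <<'E'
from h import *
t=cam("top");print(bp(t,[(312.25,140),(378.5,185),(359.5,213),(292.25,167.5)],.172),bp(t,[(303.7,217.3)],.114))
delta(tgt([.428,-.238,.2],-36.6))
print(sensors.get_obs()['eef_pos'])
E
```

```text
[[ 0.6855 -0.2715  0.172 ]
 [ 0.5283 -0.4824  0.172 ]
 [ 0.4372 -0.4145  0.172 ]
 [ 0.5927 -0.2013  0.172 ]] [[ 0.4324 -0.2397  0.114 ]]
-62 -29 48 -0.007 0.616 -0.008
[ 0.3834 -0.1676  0.2033]
```

Emit:
carry_out(deltas="-62 -29 48 -0.007 0.616 -0.008 0;-62 -29 48 -0.007 0.616 -0.008 0;-62 -29 48 -0.007 0.616 -0.008 0;-62 -29 48 -0.007 0.616 -0.008 0;-62 -29 48 -0.007 0.616 -0.008 0;-62 -29 48 -0.007 0.616 -0.008 0;-62 -29 48 -0.007 0.616 -0.008 0")

```text
time_s: 2.62
eef_pos: [0.4294, -0.225, 0.1973]
eef_rot: [-0.002, 0.309, 0.951, 0.003]
wrist_force: [0.6, 0.1, 0.4]
opening: 1.0
grasp_force: 0.0
```

```bash
python3 - <<'E'
from h import *
o=sensors.get_obs();print(o['eef_pos'],abs(o['dq']).max());np.save("w2.npy",pose(o));I=vision.camera("wrist");cv2.imwrite("pics/w2.png",cv2.resize(I,(800,600)))
E
```

```text
[ 0.4294 -0.225   0.1973] 0.00637629379039649
```

View pics/w2.png

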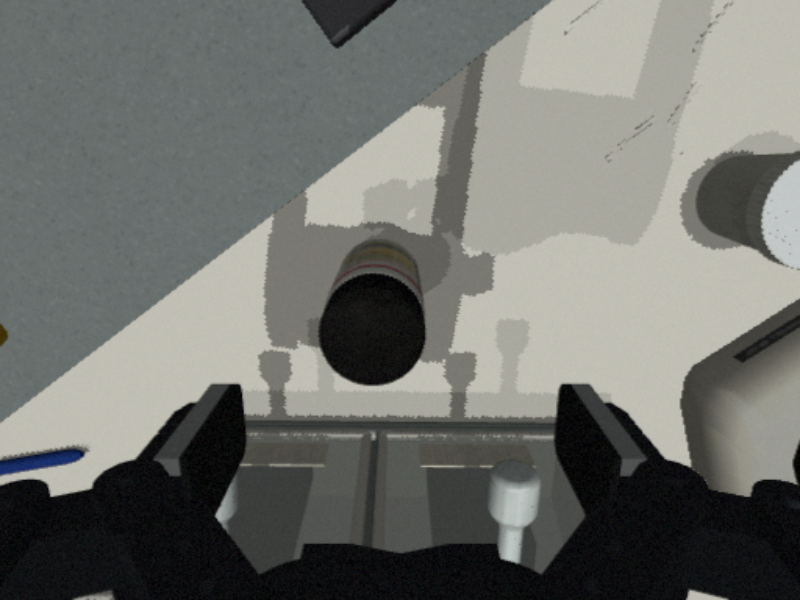

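The wrist view shows the bottle cap centred at (372,330), the bin divider at column 373 and the left knob head near (514,493). The table edge runs from (0,420) to (550,0).

```bash
python3 - <<'E'
from h import *
m=vision.camera_model("wrist");W=(m["K"],np.linalg.inv(np.load("w2.npy")@m["hand_eye"]));s=800/512
b=bp(W,[(372,330)],.114,s)[0];print(b,bp(W,[(250,421),(373,421),(555,422)],0,s),"knob",bp(W,[(514,480),(514,495)],.157,s),"edge",bp(W,[(0,420),(550,0)],0,s),"cup",bp(W,[(800,210)],.073,s))
b[2]=.066;u=b.copy();u[2]=.15
print(pose(sensors.get_obs())[:3,3])
delta(tgt(u,-36.6),tgt(b,-36.6))
E
```

```text
[ 0.4305 -0.242   0.114 ] [[ 0.4649 -0.3837  0.    ]
 [ 0.5171 -0.3125  0.    ]
 [ 0.5953 -0.2071  0.    ]] knob [[ 0.5038 -0.2234  0.157 ]
 [ 0.5098 -0.2272  0.157 ]] edge [[ 0.3587 -0.5273  0.    ]
 [ 0.3599 -0.0672  0.    ]] cup [[ 0.5173 -0.04    0.073 ]]
[ 0.4295 -0.2251  0.1975]
-11 -13 47 0.006 -0.005 0.011
-11 -14 131 0.006 -0.005 0.011
```

Emit:
carry_out(deltas="-11 -13 47 0 0 0.01 0;-11 -14 90 0 0 0.01 0;-11 -14 131 0 0 0.01 0;-11 -14 131 0 0 0.01 0;-11 -14 131 0 0 0.01 0.6;-11 -14 131 0 0 0.01 0.6;-11 -14 131 0 0 0.01 0.6;-11 -14 131 0 0 0.01 0.6;-11 -14 131 0 0 0.01 0.6")

```text
time_s: 3.8
eef_pos: [0.4321, -0.2435, 0.0687]
eef_rot: [-0.0, 0.314, 0.95, 0.003]
wrist_force: [0.1, 2.3, 7.4]
opening: 0.576
grasp_force: 61.2
```

```bash
python3 - <<'E'
from h import *
delta(tgt([.43,-.24,.2],-36.6),tgt([.415,.04,.2],10),tgt([.415,.04,.067],10))
E
```

```text
4 2 -131 0.006 -0.002 0.001
183 218 -130 0.006 0.0 -0.813
183 218 3 0.006 0.0 -0.813
```

Emit:
carry_out(deltas="4 2 -60 0 0 0 0.6;4 2 -120 0 0 0 0.6;50 55 -130 0 0 -0.2 0.6;95 110 -130 0 0 -0.4 0.6;140 165 -130 0 0 -0.6 0.6;183 218 -130 0 0 -0.8 0.6;183 218 -130 0 0 -0.813 0.6;183 218 -80 0 0 -0.813 0.6;183 218 -40 0 0 -0.813 0.6;183 218 -15 0 0 -0.813 0.6;183 218 -6 0 0 -0.813 0.6")

```text
time_s: 5.18
eef_pos: [0.4131, 0.0417, 0.0742]
eef_rot: [-0.001, -0.087, 0.996, 0.004]
wrist_force: [-0.1, -0.3, -0.0]
opening: 0.575
grasp_force: 62.7
```

```bash
python3 - <<'E'
from h import *
o=sensors.get_obs();print(o['eef_pos'],o['wrist_force'],o['opening'])
delta(tgt([.415,.04,.069],10),tgt([.415,.04,.2],10))
E
```

```text
[0.4131 0.0417 0.0742] [-0.0834 -0.3244 -0.0345] 0.5745787770942485
-2 -2 5 0.009 -0.001 0.0
-2 -1 -126 0.009 -0.001 0.0
```

Emit:
carry_out(deltas="0 0 3 0.003 0 0 0.6;0 0 6 0.003 0 0 0.6;0 0 6 0.003 0 0 0.6;0 0 6 0.003 0 0 0.3;0 0 6 0.003 0 0 0;0 0 6 0 0 0 0;0 0 0 0 0 0 0;0 0 -60 0 0 0 0;0 0 -120 0 0 0 0;0 0 -150 0 0 0 0;0 0 -150 0 0 0 0")

```text
time_s: 6.55
eef_pos: [0.4155, 0.04, 0.2275]
eef_rot: [0.003, -0.087, 0.996, 0.003]
wrist_force: [-0.1, 1.0, -0.9]
opening: 0.999
grasp_force: 0.0
```

```bash
python3 - <<'E'
from h import *
delta(tgt([.53,.253,.3],31))
E
```

```text
-150 190 -70 0.005 0.007 -0.366
```

Emit:
carry_out(deltas="-20 25 -70 0 0 -0.05 0;-150 190 -70 0 0 -0.366 0;-150 190 -70 0 0 -0.366 0;-150 190 -70 0 0 -0.366 0;-150 190 -70 0 0 -0.366 0;-150 190 -70 0 0 -0.366 0;-150 190 -70 0 0 -0.366 0;-150 190 -70 0 0 -0.366 0")

```text
time_s: 7.55
eef_pos: [0.528, 0.2518, 0.2956]
eef_rot: [-0.0, -0.267, 0.964, 0.004]
wrist_force: [0.1, 0.1, -0.6]
opening: 1.001
grasp_force: 0.0
```

```bash
python3 - <<'E'
from h import *
o=sensors.get_obs();print(o['eef_pos'],abs(o['dq']).max());np.save("w3.npy",pose(o));I=vision.camera("wrist");cv2.imwrite("pics/w3.png",cv2.resize(I,(800,600)))
E
```

```text
[0.528  0.2518 0.2956] 0.006568356456035335
```

View pics/w3.png

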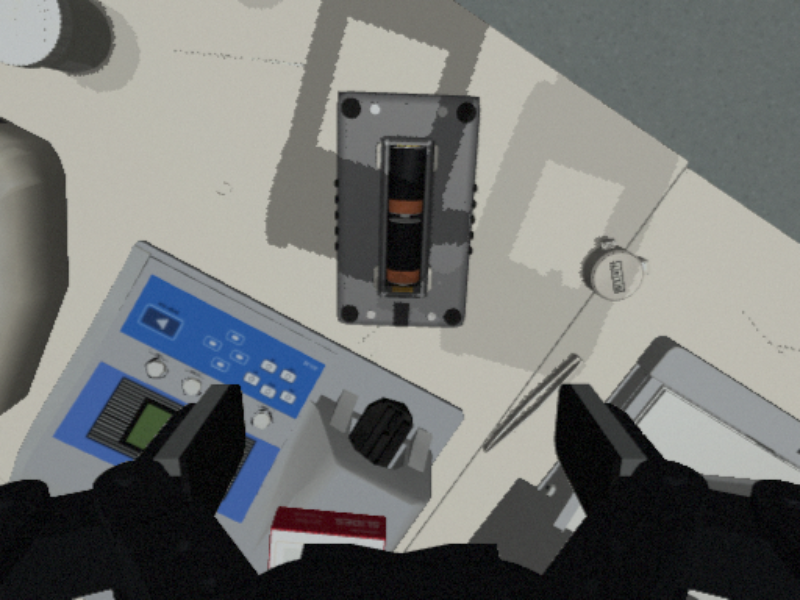

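The meter is in view with corners near (338,93), (479,97), (467,325) and (338,324). The bay wall's outline is (381,139), (434,140), (429,297), (381,296).

```bash
python3 - <<'E'
from h import *
m=vision.camera_model("wrist");W=(m["K"],np.linalg.inv(np.load("w3.npy")@m["hand_eye"]));s=800/512
def ana(n,px,z):
    p=bp(W,px,z,s);v=(p[3]+p[2]-p[0]-p[1])/2;print(n,p[:,:2].mean(0),"len",np.linalg.norm(v[:2]),"wid",np.linalg.norm((p[1]+p[2]-p[0]-p[3])/2),"yaw",np.degrees(np.arctan2(v[1],v[0])))
ana("case",[(338,93),(479,97),(467,325),(338,324)],.04)
ana("feet",[(349,107),(466,112),(453,316),(349,313)],.04)
ana("bay",[(381,139),(434,140),(429,297),(381,296)],.055)
t=cam("top");p=bp(t,np.array([(222,288),(258,271),(297,333),(260,355)]),.04,s);
I=vision.camera("top")
# meter outline in top camera, predicted vs. crop
c=np.array([.511,.241,.04]);
cv2.imwrite("pics/t3.png",np.hstack([cv2.resize(I[165:235,135:195],(514,600),interpolation=cv2.INTER_CUBIC),cv2.resize(I[150:250,230:277],(282,600),interpolation=cv2.INTER_CUBIC)]))
E
```

```text
case [0.5117 0.2487] len 0.17179904782855057 wid 0.10118829079645565 yaw 29.501397095300856
feet [0.5127 0.2482] len 0.1537354635596287 wid 0.08286033938563442 yaw 29.149100849334378
bay [0.5125 0.2495] len 0.1138522469995683 wid 0.036537511364016895 yaw 30.127488016264127
```

Bay centre is about (0.5125, 0.2485), yaw about 29.6°. Next: right knob, going past the microscope with the arm drawn in.

```bash
cat >> h.py <<'E'
YAW=-36.4;_a=np.radians(YAW);F=np.array([np.cos(_a),np.sin(_a),0]);L=np.array([-np.sin(_a),np.cos(_a),0])
C0=np.array([.5165,-.311,0]);BAY=np.array([.5125,.2485,.04]);MY=29.6
def cab(x,y,z):return C0+F*x+L*y+[0,0,z]
def knob(th,y=-.0645,tilt=None,back=.019):
    "TCP pose gripping the knob head at bin angle th"
    t=th if tilt is None else tilt
    K=cab(.002-.047*np.cos(th)-.128*np.sin(th),y,.018+.128*np.cos(th)-.047*np.sin(th))
    T=tgt(K,YAW,np.degrees(t));T[:3,3]+=back*T[:3,2];return T
E
python3 - <<'E'
from h import *
delta(tgt([.37,.08,.27],5),tgt([.37,-.15,.25],-20),tgt(knob(0)[:3,3]+[0,0,.1],YAW))
E
```

```text
224 -66 25 0.009 0.001 0.452
342 -264 43 0.009 -0.001 0.889
376 -461 64 0.009 -0.002 1.175
```

Emit:
carry_out(deltas="60 -20 10 0 0 0.12 0;115 -35 15 0 0 0.24 0;170 -50 20 0 0 0.36 0;224 -66 25 0 0 0.452 0;255 -115 30 0 0 0.56 0;285 -165 35 0 0 0.68 0;315 -215 40 0 0 0.8 0;342 -264 43 0 0 0.889 0;350 -315 50 0 0 0.97 0;360 -370 55 0 0 1.07 0;370 -420 60 0 0 1.15 0;376 -461 64 0.009 0 1.175 0")

```text
time_s: 9.15
eef_pos: [0.443, -0.3378, 0.2271]
eef_rot: [-0.001, 0.314, 0.95, -0.001]
wrist_force: [-0.1, 0.4, 1.0]
opening: 1.002
grasp_force: 0.0
```

Emit:
carry_out(deltas="0 0 0 0 0 0 0;0 0 0 0 0 0 0;0 0 0 0 0 0 0")

```text
time_s: 9.52
eef_pos: [0.443, -0.3344, 0.2277]
eef_rot: [-0.001, 0.311, 0.95, -0.0]
wrist_force: [0.5, 0.9, -0.1]
opening: 1.004
grasp_force: 0.0
```

```bash
python3 - <<'E'
from h import *
o=sensors.get_obs();print(o['eef_pos'],o['dq']);np.save("w4.npy",pose(o));I=vision.camera("wrist");J=vision.camera("scene")
m=np.hstack([cv2.resize(I,(512,384)),cv2.resize(J[110:206,235:307],(288,384),interpolation=cv2.INTER_CUBIC)]);cv2.imwrite("pics/w4.png",m)
delta(knob(0))
E
```

```text
[ 0.443  -0.3344  0.2277] [ 0.0045 -0.0009 -0.0034 -0.0017 -0.0004  0.0014]
0 -2 101 -0.002 -0.001 0.002
```

View pics/w4.png

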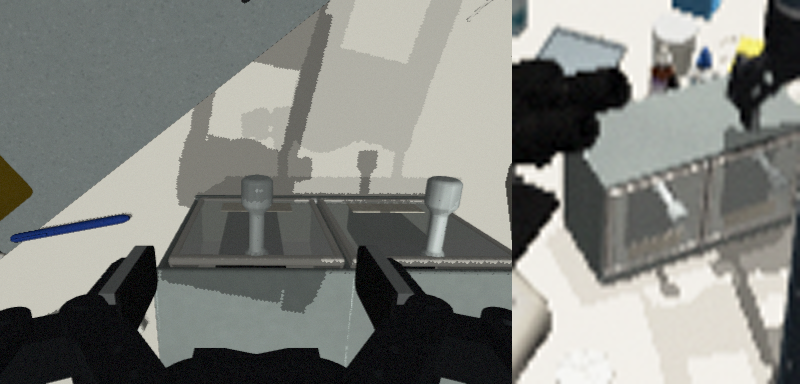

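The wrist panel shows the right knob head at columns 241-273, rows 176-208, centred between the fingers. I'll check the predicted projection.

```bash
python3 - <<'E'
from h import *
m=vision.camera_model("wrist");W=(m["K"],np.linalg.inv(np.load("w4.npy")@m["hand_eye"]))
for x in(-.056,-.034):
  for z in(.135,.146,.157): print(x,z,proj(W,[cab(x,-.0645,z),cab(x,-.0755,z),cab(x,.0645,z)]).ravel())
print("topfront edge",proj(W,[cab(0,-.134,.172),cab(0,0,.172)]).ravel(),"bottom",proj(W,[cab(0,-.134,0),cab(0,0,0)]).ravel())
E
```

```text
-0.056 0.135 [254.5554 177.6693 239.2016 177.6577 434.7677 177.8051]
-0.056 0.146 [254.4751 181.7475 238.4228 181.7351 442.8924 181.8928]
-0.056 0.157 [254.3871 186.2144 237.5698 186.2011 451.7922 186.3705]
-0.034 0.135 [254.5749 206.6399 239.6074 206.6267 430.249  206.7944]
-0.034 0.146 [254.4975 211.8942 238.867  211.8801 437.9597 212.0598]
-0.034 0.157 [254.413  217.6356 238.0581 217.6204 446.3858 217.8137]
topfront edge [148.8518 274.1007 352.3058 274.3397] bottom [194.5482 194.9809 311.4723 195.0778]
```

```bash
sed -i 's/C0=np.array(\[.5165,-.311,0\])/C0=np.array([.515,-.308,0])/' h.py; python3 - <<'E'
from h import *
delta(knob(0))
b=knob(0);print()
delta(*[knob(t) for t in(.05,.12,.2,.28,.36,.44,.52,.6,.66,.7)],base=b)
E
```

```text
3 0 101 -0.002 -0.001 0.002

5 0 2 -0.0 -0.05 0.0
13 0 6 0.0 -0.12 0.0
21 0 12 -0.0 -0.2 0.0
28 0 17 0.0 -0.28 -0.0
35 0 24 -0.0 -0.36 -0.0
42 0 30 -0.0 -0.44 -0.0
48 0 38 0.0 -0.52 0.0
53 0 46 0.0 -0.6 0.0
57 0 52 0.0 -0.66 -0.0
59 0 56 -0.0 -0.7 -0.0
```

Emit:
carry_out(deltas="3 0 40 0 0 0 0;3 0 80 0 0 0 0;3 0 101 0 0 0 0;3 0 101 0 0 0 0;3 0 101 0 0 0 0.9;3 0 101 0 0 0 0.9;3 0 101 0 0 0 0.9;3 0 101 0 0 0 0.9;3 0 101 0 0 0 0.9;3 0 101 0 0 0 0.9")

```text
time_s: 10.88
eef_pos: [0.4416, -0.3328, 0.1272]
eef_rot: [-0.0, 0.312, 0.95, 0.0]
wrist_force: [1.1, 5.4, 5.2]
opening: 0.237
grasp_force: 58.5
```

Emit:
carry_out(deltas="5 0 2 0 -0.05 0 0.9;13 0 6 0 -0.12 0 0.9;21 0 12 0 -0.2 0 0.9;28 0 17 0 -0.28 0 0.9;35 0 24 0 -0.36 0 0.9;42 0 30 0 -0.44 0 0.9;48 0 38 0 -0.52 0 0.9;53 0 46 0 -0.6 0 0.9;57 0 52 0 -0.66 0 0.9;59 0 56 0 -0.7 0 0.9;59 0 56 0 -0.7 0 0.9")

```text
time_s: 12.25
eef_pos: [0.3944, -0.2977, 0.0727]
eef_rot: [0.325, 0.294, 0.893, -0.105]
wrist_force: [15.9, -2.1, -8.5]
opening: 0.231
grasp_force: 63.3
```

Emit:
carry_out(deltas="0 0 0 0 0 0 0.5;0 0 0 0 0 0 0.2;0 0 0 0 0 0 0;0 0 -30 0 0 0 0;0 0 -80 0 0 0 0;0 0 -110 0 0 0 0;0 0 -110 0 0 0 0;0 0 -110 0 0 0 0")

```text
time_s: 13.25
eef_pos: [0.3382, -0.2578, 0.1577]
eef_rot: [0.323, 0.293, 0.893, -0.107]
wrist_force: [0.6, -0.2, -1.0]
opening: 1.0
grasp_force: 0.0
```

```bash
python3 - <<'E'
from h import *
print(sensors.get_obs()['eef_pos'])
delta(tgt(cab(-.075,-.0645,.23),YAW))
E
```

```text
[ 0.3382 -0.2578  0.1577]
-121 0 7 -0.002 0.695 0.001
```

Emit:
carry_out(deltas="-50 0 -20 0 0.18 0 0.25;-85 0 -10 0 0.36 0 0.25;-110 0 0 0 0.54 0 0.25;-121 0 7 0 0.695 0 0.25;-121 0 7 0 0.695 0 0.25;-121 0 7 0 0.695 0 0.25;-121 0 7 0 0.695 0 0.25")

```text
time_s: 14.12
eef_pos: [0.4159, -0.3143, 0.2286]
eef_rot: [-0.001, 0.312, 0.95, -0.0]
wrist_force: [0.7, -0.7, 1.1]
opening: 0.749
grasp_force: 0.0
```

```bash
python3 - <<'E'
from h import *
o=sensors.get_obs();print(o['eef_pos'],abs(o['dq']).max(),o['opening']);np.save("w5.npy",pose(o));I=vision.camera("wrist");J=vision.camera("scene")
m=np.hstack([cv2.resize(I,(512,384)),cv2.resize(J[110:206,235:307],(288,384),interpolation=cv2.INTER_CUBIC)]);cv2.imwrite("pics/w5.png",m)
W=(vision.camera_model("wrist")["K"],np.linalg.inv(pose(o)@vision.camera_model("wrist")["hand_eye"]))
def bin_(u,y,n,th=.95):
    return cab(.002-u*np.sin(th)+n*np.cos(th),-.0645+y,.018+u*np.cos(th)+n*np.sin(th))
for u in(4,132):
  for y in(-.026,.026): print(u,y,proj(W,bin_(u/1000,y,.028)))
E
```

```text
[ 0.4159 -0.3143  0.2286] 0.03470020807961156 0.7492164145377274
4 -0.026 [[231.9523 248.143 ]]
4 0.026 [[280.7884 248.1258]]
132 -0.026 [[222.4836 168.737 ]]
132 0.026 [[290.3331 168.6948]]
```

View pics/w5.png

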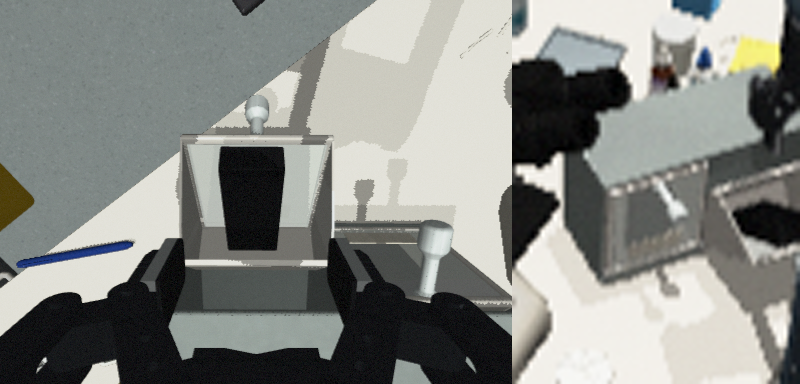

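The bin is fully out, with the black cover at columns 219-285 and rows 147-250, about 3 mm to the -y side of the bin's middle. I'll grasp it with the tool vertical.

```bash
python3 - <<'E'
from h import *
delta(tgt(cab(-.06,-.067,.15),YAW),tgt(cab(-.06,-.067,.074),YAW))
E
```

```text
-15 -3 80 -0.001 0.0 0.0
-15 -3 156 -0.001 0.0 0.0
```

Emit:
carry_out(deltas="-15 -3 40 0 0 0 0.25;-15 -3 80 0 0 0 0.25;-15 -3 120 0 0 0 0.25;-15 -3 145 0 0 0 0.25;-15 -3 156 0 0 0 0.25;-15 -3 156 0 0 0 0.25")

```text
time_s: 14.98
eef_pos: [0.4266, -0.3267, 0.0741]
eef_rot: [-0.0, 0.312, 0.95, -0.001]
wrist_force: [0.0, 0.4, 0.4]
opening: 0.749
grasp_force: 0.0
```

No contact so far, so I'll close.

Emit:
carry_out(deltas="0 0 0 0 0 0 0.7;0 0 0 0 0 0 0.7;0 0 0 0 0 0 0.7;0 0 0 0 0 0 0.7;0 0 0 0 0 0 0.7")

```text
time_s: 15.6
eef_pos: [0.4274, -0.3275, 0.0754]
eef_rot: [0.0, 0.312, 0.95, -0.001]
wrist_force: [-2.3, 2.1, 7.0]
opening: 0.598
grasp_force: 62.6
```

Emit:
carry_out(deltas="8 0 -12 0 0 0 0.7;20 0 -26 0 0 0 0.7;40 0 -48 0 0 0 0.7;65 0 -75 0 0 0 0.7;90 0 -105 0 0 0 0.7;110 0 -140 0 0 0 0.7;120 0 -170 0 0 0 0.7;120 0 -170 0 0 0 0.7;120 0 -170 0 0 0 0.7")

```text
time_s: 16.73
eef_pos: [0.3303, -0.2552, 0.2433]
eef_rot: [-0.001, 0.312, 0.95, -0.0]
wrist_force: [-0.6, -0.7, -0.9]
opening: 0.595
grasp_force: 62.4
```

```bash
python3 - <<'E'
from h import *
o=sensors.get_obs();print(o['eef_pos'],o['wrist_force'],o['opening'])
J=vision.camera("scene");T=vision.camera("top")
m=np.hstack([cv2.resize(J[100:220,230:330],(400,480),interpolation=cv2.INTER_CUBIC),cv2.resize(T[130:250,270:370],(400,480),interpolation=cv2.INTER_CUBIC)]);cv2.imwrite("pics/s6.png",m)
E
```

```text
[ 0.3303 -0.2552  0.2433] [-0.5727 -0.694  -0.8717] 0.5951499766822305
```

View pics/s6.png

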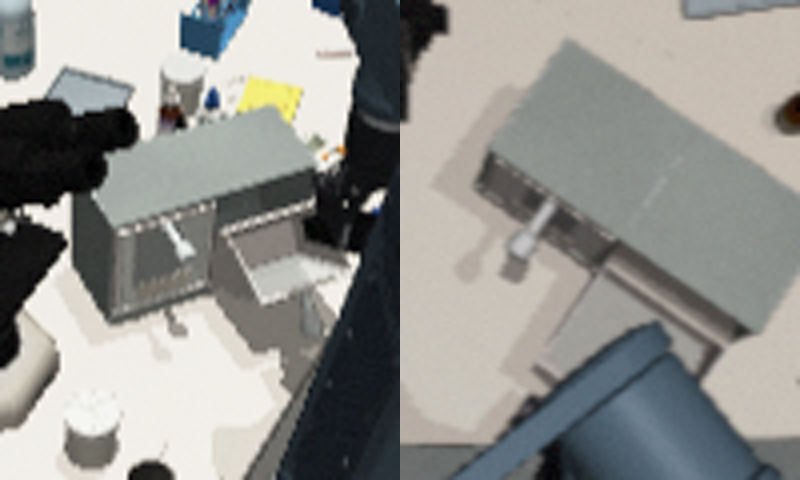

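The right bin is empty, the left one shut, and the cover is still held (opening 0.595). I'll measure how it sits in the hand from edge profiles in the wrist images.

```bash
python3 - <<'E'
from h import *
I=cv2.imread("pics/w5.png")[:,:512].mean(2)
m=vision.camera_model("wrist");W=(m["K"],np.linalg.inv(np.load("w5.npy")@m["hand_eye"]))
print("w5",[(r,int(I[r,235:270].mean())) for r in range(138,268,2)])
def bin_(u,y,n,th=.95): return cab(.002-u*np.sin(th)+n*np.cos(th),-.0645+y,.018+u*np.cos(th)+n*np.sin(th))
for u,n in((.002,.028),(.004,.028),(.006,.028),(.13,.028),(.132,.028),(.134,.028),(.13,.002),(.132,.002),(.134,.002)):print(u,n,proj(W,bin_(u,-.002,n))[0,1])
o=sensors.get_obs();np.save("w6.npy",pose(o));J=vision.camera("wrist");cv2.imwrite("pics/w6.png",J);g=J.mean(2)
print("w6");print([(r,int(g[r,245:265].mean())) for r in range(60,384,4)])
for r in(140,170,200,230,260,290):print(r,[int(x) for x in g[r,160:352:4]])
E
```

```text
w5 [(138, 220), (140, 179), (142, 169), (144, 159), (146, 131), (148, 19), (150, 17), (152, 16), (154, 14), (156, 13), (158, 13), (160, 12), (162, 14), (164, 12), (166, 13), (168, 16), (170, 15), (172, 12), (174, 13), (176, 11), (178, 14), (180, 15), (182, 14), (184, 14), (186, 16), (188, 14), (190, 14), (192, 15), (194, 15), (196, 13), (198, 15), (200, 14), (202, 16), (204, 16), (206, 15), (208, 15), (210, 15), (212, 13), (214, 14), (216, 15), (218, 15), (220, 15), (222, 15), (224, 15), (226, 16), (228, 14), (230, 12), (232, 12), (234, 12), (236, 12), (238, 13), (240, 11), (242, 12), (244, 12), (246, 12), (248, 11), (250, 67), (252, 112), (254, 112), (256, 112), (258, 112), (260, 149), (262, 162), (264, 171), (266, 125)]
0.002 0.028 249.02154966132034
0.004 0.028 248.1322660483964
0.006 0.028 247.23516060823707
0.13 0.028 170.4271454187484
0.132 0.028 168.7135259730188
0.134 0.028 166.97893008451504
0.13 0.002 146.4058318622313
0.132 0.002 144.65408538371796
0.134 0.002 142.8821481949012
w6
[(60, 145), (64, 147), (68, 145), (72, 146), (76, 148), (80, 147), (84, 148), (88, 145), (92,
[... 1363 characters left out ...]
21, 20, 24, 21, 26, 28, 22, 22, 26, 26, 28, 10, 23, 18, 16, 24, 25, 19, 26, 22, 27, 19, 21, 221, 238, 237, 237, 237]
230 [96, 151, 90, 89, 94, 16, 14, 14, 19, 18, 17, 22, 12, 14, 15, 11, 18, 16, 18, 12, 13, 15, 9, 17, 17, 16, 11, 7, 20, 11, 9, 18, 23, 14, 14, 23, 13, 26, 27, 27, 26, 25, 21, 25, 237, 237, 237, 238]
260 [12, 19, 14, 82, 81, 81, 26, 12, 19, 17, 1, 11, 19, 8, 20, 11, 20, 22, 20, 15, 20, 8, 18, 12, 16, 15, 13, 22, 17, 19, 11, 8, 11, 15, 9, 18, 16, 19, 20, 22, 9, 17, 42, 82, 82, 79, 23, 21]
290 [23, 20, 23, 22, 17, 21, 15, 17, 16, 19, 18, 16, 17, 22, 16, 12, 13, 21, 17, 21, 14, 19, 20, 13, 20, 18, 17, 12, 18, 5, 17, 21, 13, 20, 23, 15, 21, 11, 15, 16, 18, 6, 7, 28, 18, 17, 21, 19]
```

```bash
python3 - <<'E'
from h import *
from scipy.optimize import least_squares
m=vision.camera_model("wrist");K=m["K"];E=np.linalg.inv(m["hand_eye"])
J=cv2.imread("pics/w6.png").mean(2)
p=J[:,240:270].mean(1);print("edges",[r for r in range(150,345) if abs(p[r+1]-p[r-1])>4], [round(x) for x in p[202:220]])
for r in(176,184,192,200,206):
    q=np.where(J[r,150:360]<60)[0]+150;print(r,q.min(),q.max())
def pts(v):
    x,z,ph=v;u=np.array([np.cos(ph),0,-np.sin(ph)*1.]);n=np.array([-np.sin(ph),0,-np.cos(ph)])
    return x,z,u,n
# tool: +x = cab -x, +z down. cover u=(sin th, -cos th) , n=(-cos th,-sin th)
def P(v,a,y,b):
    x,z,th=v;u=np.array([np.sin(th),0,-np.cos(th)]);n=np.array([-np.cos(th),0,-np.sin(th)])
    return np.array([x,0,z])+a*u+b*n+[0,y,0]
def res(v):
    r=[proj((K,E),P(v,.064,0,0))[0,1]-170,proj((K,E),P(v,.064,0,.026))[0,1]-212,proj((K,E),P(v,-.064,0,.026))[0,1]-338]
    w=proj((K,E),[P(v,.064,-.026,0),P(v,.064,.026,0)]);return r+[(w[1,0]-w[0,0]-139)]
s=least_squares(res,[-.01,0,.95]);print(s.x,s.fun)
t=.95;rim=np.array([-.050,.059]) 
# expected from the bin geometry (cab x,z) at grasp TCP (cab)
d=np.array([.4274,-.3275,.0754])-C0;print("TCP cab",d@F,d@L)
for uu in(.066,.067,.068):
    c=np.array([.002-uu*np.sin(t)+.002*np.cos(t),.018+uu*np.cos(t)+.002*np.sin(t)]);print("expected x,z tool",-(c[0]-d@F),-(c[1]-.0754))
E
```

```text
edges [167, 168, 169, 170, 250, 330, 334, 335, 337, 338, 339, 340, 341] [23, 23, 25, 24, 23, 24, 23, 23, 23, 22, 21, 20, 19, 18, 17, 16, 16, 16]
176 186 326
184 185 328
192 183 329
200 182 330
206 180 331
[-0.0091  0.0201  1.0033] [-7.316   5.6687  1.2803 -3.686 ]
TCP cab -0.058937028359605896 -0.06767892351492459
expected x,z tool -0.008414971222434994 0.017382085085804924
expected x,z tool -0.0076015557176456194 0.016800401996341044
expected x,z tool -0.006788140212856245 0.016218718906877164
```

```bash
cat >> h.py <<'E'
def CP(v,a,y,b):
    "cover point (a along length, y, b above rim) in tool frame; v=(x,z,th)"
    x,z,th=v;u=np.array([np.sin(th),0,-np.cos(th)]);n=np.array([-np.cos(th),0,-np.sin(th)])
    return np.array([x,0,z])+a*u+b*n+[0,y,0]
E
python3 - <<'E'
from h import *
from scipy.optimize import least_squares
m=vision.camera_model("wrist");K=m["K"];E=np.linalg.inv(m["hand_eye"])
def rows(v):
    w=proj((K,E),[CP(v,.064,-.026,0),CP(v,.064,.026,0),CP(v,.064,0,.026),CP(v,-.064,0,.026)])
    return np.array([w[0,1],w[3,1],w[1,0]-w[0,0],w[2,1],(w[0,0]+w[1,0])/2])
for v in([-.008,.017,.95],[-.008,.017,.93],[-.008,.017,.97],[-.011,.017,.95],[-.008,.02,.95]):print(v,rows(v))
s=least_squares(lambda v:np.r_[rows(v)[:3]-[169.5,338.5,140],np.array([v[0]+.008,v[1]-.017])*300,(v[2]-.95)*30],[-.008,.017,.95]);print(s.x,rows(s.x))
E
```

```text
[-0.008, 0.017, 0.95] [168.2217 336.101  141.2125 229.1069 258.4549]
[-0.008, 0.017, 0.93] [170.8792 334.1392 142.0963 233.4096 258.4742]
[-0.008, 0.017, 0.97] [165.6432 338.0562 140.3169 224.847  258.4355]
[-0.011, 0.017, 0.95] [176.1122 340.1182 140.2475 237.6711 258.4481]
[-0.008, 0.02, 0.95] [166.4013 332.7394 138.0272 225.456  258.3956]
[-0.0091  0.0172  0.9615] [169.5039 338.438  140.0846 229.5379 258.4365]
```

Fitting three image edges gives the cover's pose in the hand: rim centre at tool x -8.8 mm, z +17.1 mm, angle 0.957 rad. That agrees with the bin geometry. Next I'll carry it past the microscope and tilt it level over the bay.

```bash
cat >> h.py <<'E'
V=np.array([-.0088,.0171,.957])
def place(rimz,dx=0,dy=0,v=V):
    "TCP pose with the cover level over the bay, rim at height rimz; dx,dy in meter axes"
    a=np.radians(MY);c=BAY+[dx*np.cos(a)-dy*np.sin(a),dx*np.sin(a)+dy*np.cos(a),0];c[2]=rimz
    T=tgt([0,0,0],MY,90-np.degrees(v[2]));T[:3,3]=c-T[:3,:3]@[v[0],0,v[1]];return T
E
python3 - <<'E'
from h import *
delta(tgt([.35,-.12,.26],-12,10),tgt([.37,.06,.26],8,20),place(.15),place(.085));print(place(.085)[:3,3])
E
```

```text
64 120 -17 -0.037 -0.175 -0.424
155 277 -17 -0.134 -0.335 -0.767
158 498 84 -0.351 -0.547 -1.114
158 498 149 -0.351 -0.547 -1.114
[0.4977 0.2401 0.0939]
```

Emit:
carry_out(deltas="20 40 -10 -0.01 -0.05 -0.14 0.7;42 80 -17 -0.02 -0.11 -0.28 0.7;64 120 -17 -0.037 -0.175 -0.424 0.7;95 172 -17 -0.07 -0.23 -0.54 0.7;125 225 -17 -0.1 -0.28 -0.65 0.7;155 277 -17 -0.134 -0.335 -0.767 0.7;156 330 0 -0.19 -0.38 -0.85 0.7;157 385 25 -0.24 -0.43 -0.93 0.7;158 440 55 -0.3 -0.49 -1.02 0.7;158 498 84 -0.351 -0.547 -1.114 0.7;158 498 84 -0.351 -0.547 -1.114 0.7;158 498 84 -0.351 -0.547 -1.114 0.7")

```text
time_s: 18.38
eef_pos: [0.4978, 0.2391, 0.1582]
eef_rot: [0.291, -0.244, 0.922, 0.076]
wrist_force: [0.0, 0.3, -1.0]
opening: 0.596
grasp_force: 63.0
```

Emit:
carry_out(deltas="0 0 0 0 0 0 0.7;0 0 0 0 0 0 0.7;0 0 0 0 0 0 0.7")

```text
time_s: 18.75
eef_pos: [0.499, 0.2388, 0.1607]
eef_rot: [0.294, -0.244, 0.921, 0.076]
wrist_force: [0.2, -0.9, -0.8]
opening: 0.592
grasp_force: 63.0
```

```bash
python3 - <<'E'
from h import *
o=sensors.get_obs();print(o['eef_pos'],o['wrist_force'],o['opening'],abs(o['dq']).max());delta(place(.15),place(.085))
T=pose(o);np.save("w7.npy",T);J=vision.camera("wrist");cv2.imwrite("pics/w7.png",J);I=vision.camera("top");S=vision.camera("scene");cv2.imwrite("pics/t7.png",I);cv2.imwrite("pics/s7.png",S)
m=vision.camera_model("wrist");E=np.linalg.inv(m["hand_eye"]);W=(m["K"],np.linalg.inv(T@m["hand_eye"]))
a=np.radians(MY);f=np.array([np.cos(a),np.sin(a),0]);l=np.array([-f[1],f[0],0])
print("feet/corners proj",proj(W,[BAY-f*.089+l*s*.052 for s in(1,-1)]).ravel())
print("cover near rim",proj((m["K"],E),[CP(V,.064,y,0) for y in(-.026,.026)]).ravel())
g=J.mean(2)
p=g[:,245:265].mean(1);print([(r,int(p[r])) for r in range(0,200,5)])
E
```

```text
[0.499  0.2388 0.1607] [ 0.2051 -0.9326 -0.7713] 0.5922393829624046 0.012789649690694243
1 2 1 -0.004 0.002 0.001
39 2 54 -0.004 0.002 0.001
feet/corners proj [361.7621 -23.6296 160.7824 -23.4936]
cover near rim [187.3123 172.003  326.7715 172.0157]
[(0, 83), (5, 83), (10, 84), (15, 83), (20, 83), (25, 78), (30, 73), (35, 73), (40, 74), (45, 74), (50, 76), (55, 66), (60, 64), (65, 17), (70, 16), (75, 17), (80, 15), (85, 16), (90, 18), (95, 16), (100, 16), (105, 17), (110, 34), (115, 71), (120, 82), (125, 100), (130, 15), (135, 17), (140, 17), (145, 18), (150, 16), (155, 16), (160, 22), (165, 63), (170, 18), (175, 18), (180, 18), (185, 18), (190, 18), (195, 18)]
```

```bash
python3 - <<'E'
from h import *
g=cv2.imread("pics/w7.png").mean(2)
m=vision.camera_model("wrist");W=(m["K"],np.linalg.inv(np.load("w7.npy")@m["hand_eye"]))
a=np.radians(MY);f=np.array([np.cos(a),np.sin(a),0]);l=np.array([-f[1],f[0],0])
for n,x,y,z in(("out base",-.059,.019,0),("out top",-.0555,.0155,.017),("mid top",-.02,.0155,.017),("mid base",-.02,.019,0)):
    print(n,proj(W,[BAY+f*x+l*s*y+[0,0,z] for s in(1,-1)]).ravel())
for r in(50,60,70,85,100,120,140,155):print(r,[int(v) for v in g[r:r+2,190:330:3].mean(0)])
E
```

```text
out base [292.9796  33.1709 228.2652  33.1586]
out top [288.142   54.3986 233.2057  54.3703]
mid top [284.1437 105.4128 236.2156 105.3508]
mid base [288.1408  89.4915 232.0807  89.4325]
50 [85, 85, 85, 84, 86, 84, 83, 70, 68, 67, 65, 65, 131, 85, 55, 71, 71, 77, 77, 78, 78, 77, 77, 78, 77, 77, 75, 77, 77, 75, 75, 77, 71, 71, 52, 132, 125, 68, 64, 63, 63, 65, 66, 65, 65, 63, 66]
60 [84, 86, 85, 85, 85, 84, 83, 85, 64, 66, 65, 66, 114, 106, 54, 63, 58, 13, 16, 20, 15, 43, 57, 78, 90, 78, 61, 37, 16, 12, 11, 43, 64, 58, 54, 122, 84, 64, 65, 97, 100, 126, 64, 66, 65, 67, 74]
70 [82, 86, 85, 83, 83, 84, 85, 85, 75, 67, 66, 66, 109, 123, 55, 62, 74, 11, 18, 11, 16, 21, 17, 22, 16, 17, 17, 16, 16, 12, 16, 47, 67, 54, 90, 117, 67, 66, 111, 126, 127, 126, 126, 123, 124, 126, 126]
85 [82, 82, 82, 84, 85, 84, 84, 83, 84, 83, 65, 66, 66, 68, 53, 55, 67, 19, 15, 15, 18, 17, 16, 22, 19, 16, 18, 16, 17, 19, 26, 61, 60, 51, 64, 65, 66, 70, 125, 125, 124, 124, 124, 126, 123, 126, 121]
100 [103, 126, 134, 141, 140, 141, 96, 84, 83, 81, 86, 83, 84, 86, 57, 55, 65, 28, 17, 19, 17, 16, 18, 15, 18, 19, 20, 14, 17, 18, 44, 65, 53, 96, 124, 124, 124, 125, 122, 123, 123, 125, 124, 123, 125, 117, 106]
120 [48, 62, 125, 120, 139, 138, 140, 100, 82, 84, 82, 84, 85, 84, 82, 56, 66, 39, 76, 114, 95, 77, 73, 72, 74, 75, 80, 98, 114, 21, 60, 60, 64, 122, 124, 125, 122, 122, 122, 123, 123, 123, 123, 123, 114, 103, 33]
140 [238, 236, 141, 121, 133, 138, 139, 139, 91, 85, 84, 85, 86, 84, 83, 61, 76, 55, 21, 17, 18, 17, 16, 17, 18, 18, 15, 15, 17, 49, 66, 67, 121, 123, 122, 123, 122, 123, 125, 119, 121, 122, 117, 110, 184, 237, 237]
155 [237, 238, 237, 118, 122, 132, 139, 138, 139, 83, 82, 83, 80, 84, 142, 96, 72, 71, 25, 20, 10, 7, 15, 15, 17, 17, 17, 16, 23, 62, 57, 143, 134, 120, 122, 121, 122, 123, 119, 123, 120, 116, 107, 223, 238, 236, 237]
```

```bash
sed -i 's/MY=29.6/MY=28.7/' h.py; python3 - <<'E'
from h import *
delta(*[place(z,-.001,.001) for z in(.085,.065,.058,.053,.050)])
E
```

```text
39 3 53 0.006 0.001 0.014
51 3 69 0.006 0.001 0.014
55 3 75 0.006 0.001 0.014
57 3 79 0.006 0.001 0.014
59 3 82 0.006 0.001 0.014
```

Emit:
carry_out(deltas="20 2 26 0 0 0.01 0.7;39 3 53 0 0 0.014 0.7;51 3 69 0 0 0.014 0.7;51 3 69 0 0 0.014 0.7;55 3 75 0 0 0.014 0.7;55 3 75 0 0 0.014 0.7;55 3 75 0 0 0.014 0.7")

```text
time_s: 19.77
eef_pos: [0.4962, 0.2407, 0.0673]
eef_rot: [0.293, -0.237, 0.923, 0.078]
wrist_force: [-0.3, 0.3, -1.3]
opening: 0.59
grasp_force: 63.0
```

Emit:
carry_out(deltas="1 0 2 0 0 0 0.7;2 0 3 0 0 0 0.7;3 0 5 0 0 0 0.7;3 0 5 0 0 0 0.7")

```text
time_s: 20.27
eef_pos: [0.4962, 0.241, 0.0605]
eef_rot: [0.292, -0.237, 0.923, 0.078]
wrist_force: [0.5, 0.3, 0.8]
opening: 0.595
grasp_force: 63.1
```

Emit:
carry_out(deltas="1 0 2 0 0 0 0.7;2 0 3 0 0 0 0.7;2 0 3 0 0 0 0.7;2 0 3 0 0 0 0.7")

```text
time_s: 20.78
eef_pos: [0.4974, 0.2408, 0.0578]
eef_rot: [0.293, -0.237, 0.923, 0.077]
wrist_force: [5.3, 0.7, 4.2]
opening: 0.597
grasp_force: 63.2
```

Emit:
carry_out(deltas="2 0 2 0 0 0 0.6;2 0 2 0 0 0 0.4;2 0 2 0 0 0 0.3;2 0 2 0 0 0 0.3;0 0 -30 0 0 0 0.3;0 0 -60 0 0 0 0.3;0 0 -110 0 0 0 0.3;0 0 -110 0 0 0 0.3;0 0 -110 0 0 0 0.3;0 0 -110 0 0 0 0.3")

```text
time_s: 22.02
eef_pos: [0.4396, 0.21, 0.1443]
eef_rot: [0.29, -0.237, 0.924, 0.079]
wrist_force: [0.0, -0.1, -0.5]
opening: 0.701
grasp_force: 0.0
```

```bash
python3 - <<'E'
from h import *
o=sensors.get_obs();print(o['eef_pos'],o['wrist_force'])
T=pose(o);np.save("w8.npy",T);J=vision.camera("wrist");cv2.imwrite("pics/w8.png",J)
W=(vision.camera_model("wrist")["K"],np.linalg.inv(T@vision.camera_model("wrist")["hand_eye"]))
a=np.radians(MY);f=np.array([np.cos(a),np.sin(a),0]);l=np.array([-f[1],f[0],0])
print("pred corners top z=.076",proj(W,[BAY+f*x+l*y+[0,0,.036] for x in(-.064,.064) for y in(.026,-.026)]).ravel())
print("meter near corners",proj(W,[BAY-f*.089+l*s*.052 for s in(1,-1)]).ravel())
mk=(J.max(2)<45).astype(np.uint8);n,lab,st,ce=cv2.connectedComponentsWithStats(mk)
for s_,c in zip(st,ce):
    if s_[4]>300:print(s_,c)
E
```

```text
[0.4396 0.21   0.1443] [ 0.0152 -0.0733 -0.4636]
pred corners top z=.076 [294.8394 169.3206 212.8036 169.5569 282.014  261.0963 226.0895 261.351 ]
meter near corners [334.4631 101.4715 172.5578 101.7376]
[     0      0    512    384 148891] [257.4879 159.2668]
[ 180   68  147   14 1055] [253.254   71.7498]
[177  84 153   9 357] [253.6667  85.0168]
[   41   130   248   131 11005] [219.3387 196.4875]
[    0   238   512   146 33456] [259.0588 336.2522]
[ 223  272   42   38 1079] [241.7127 288.2669]
```

```bash
python3 - <<'E'
from h import *
J=cv2.imread("pics/w8.png");g=J.mean(2)
for r in range(120,280,8):
    q=g[r,170:340];i=np.where(q<30)[0];
    print(r,"dark cols",(i.min()+170,i.max()+170,len(i)) if len(i) else None,[int(v) for v in g[r,180:330:8]])
E
```

```text
120 dark cols None [135, 36, 35, 123, 120, 162, 107, 107, 108, 125, 120, 124, 121, 123, 123, 124, 35, 40, 96]
128 dark cols None [222, 115, 125, 122, 87, 73, 86, 58, 71, 117, 75, 110, 86, 73, 119, 122, 123, 122, 106]
136 dark cols (np.int64(214), np.int64(257), 44) [220, 110, 125, 125, 74, 8, 17, 19, 23, 22, 49, 60, 60, 58, 122, 122, 122, 120, 220]
144 dark cols (np.int64(211), np.int64(288), 78) [221, 104, 121, 124, 18, 7, 16, 11, 13, 16, 18, 21, 16, 11, 120, 123, 120, 112, 223]
152 dark cols (np.int64(207), np.int64(287), 81) [220, 98, 123, 124, 14, 19, 6, 21, 15, 18, 15, 18, 20, 16, 124, 122, 121, 105, 221]
160 dark cols (np.int64(207), np.int64(286), 61) [220, 37, 121, 120, 24, 29, 40, 32, 17, 17, 16, 3, 9, 19, 118, 121, 118, 101, 222]
168 dark cols (np.int64(209), np.int64(285), 40) [221, 91, 118, 122, 31, 32, 23, 30, 29, 32, 34, 29, 48, 16, 121, 121, 123, 51, 221]
176 dark cols (np.int64(192), np.int64(315), 58) [222, 221, 108, 126, 30, 25, 31, 22, 29, 29, 21, 26, 28, 9, 121, 120, 118, 30, 221]
184 dark cols (np.int64(194), np.int64(313), 53) [221, 222, 103, 121, 32, 27, 27, 31
[... 841 characters left out ...]
 220, 222, 222]
240 dark cols (np.int64(182), np.int64(329), 65) [74, 103, 105, 37, 11, 49, 29, 23, 27, 27, 31, 26, 14, 222, 221, 223, 222, 222, 58]
248 dark cols (np.int64(178), np.int64(333), 68) [15, 18, 109, 183, 188, 112, 26, 31, 10, 24, 32, 30, 41, 185, 222, 221, 219, 219, 12]
256 dark cols (np.int64(174), np.int64(337), 48) [20, 11, 189, 189, 186, 184, 187, 187, 185, 120, 47, 28, 11, 4, 222, 221, 222, 221, 16]
264 dark cols (np.int64(170), np.int64(339), 37) [15, 10, 125, 186, 185, 143, 186, 186, 186, 186, 187, 185, 187, 122, 104, 220, 222, 128, 18]
272 dark cols (np.int64(170), np.int64(339), 45) [13, 20, 188, 121, 96, 165, 122, 176, 14, 53, 183, 186, 187, 185, 186, 221, 222, 221, 8]
```

```bash
python3 - <<'E'
from h import *
J=cv2.imread("pics/w8.png");S=vision.camera("scene");T=vision.camera("top")
a=cv2.resize(J[60:290,140:360],(574,600),interpolation=cv2.INTER_CUBIC);b=cv2.resize(S[225:300,190:250],(226,282),interpolation=cv2.INTER_CUBIC);c=cv2.resize(T[160:240,130:194],(226,282),interpolation=cv2.INTER_CUBIC)
m=np.zeros((600,800,3),np.uint8);m[:,:574]=a;m[:282,574:]=b;m[300:582,574:]=c;cv2.imwrite("pics/m9.png",m)
E
```

```text
(no output)
```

View pics/m9.png

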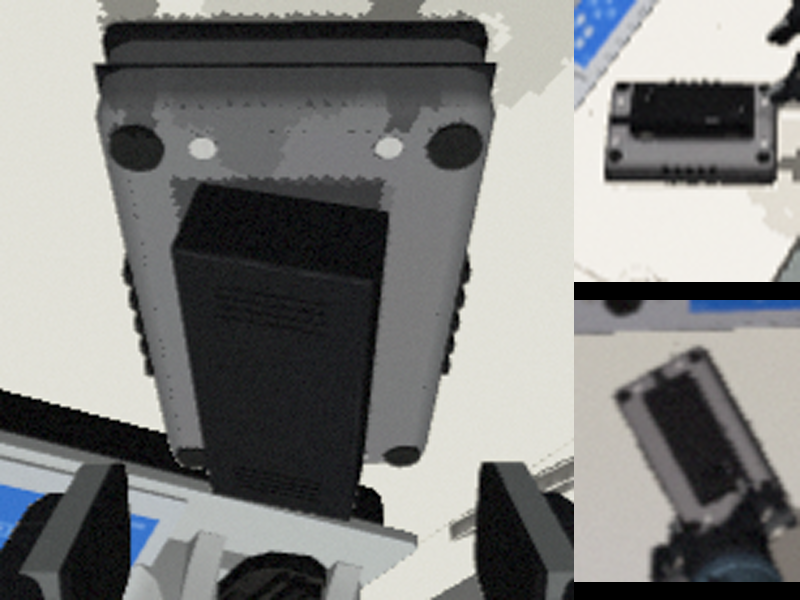

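The view shows the cover's long axis roughly along the bay, but it is shifted to the left side (-y) and rolled. I'll solve its pose and the meter's from the corners: four feet and six cover corners.

```bash
cat > fit.py <<'E'
from h import *
def crop(p):return np.array(p,float)/[574/220,600/230]+[140,60]
m=vision.camera_model("wrist");T=np.load("w8.npy");K=m["K"];TC=T@m["hand_eye"];W=(K,np.linalg.inv(TC))
ft=crop([(135,148),(455,147),(402,455),(190,457)]);p=bp(W,ft,.04)
c=p.mean(0);v=(p[2]+p[3]-p[0]-p[1])/2;print("feet center",c,"yaw",np.degrees(np.arctan2(v[1],v[0])),"len",np.linalg.norm(v),"wid",np.linalg.norm((p[0]+p[3]-p[1]-p[2])/2),"BAY",BAY)
# cover corners in frame x fwd,y left,z up; image left = -y
obj=np.array([(-.064,-.026,.026),(-.064,.026,.026),(.064,-.026,.026),(.064,.026,.026),(-.064,-.026,0),(-.064,.026,0)])
img=crop([(172,250),(375,283),(210,490),(355,518),(205,185),(388,212)])
from scipy.optimize import least_squares
a=np.radians(MY)
def f(x):
    Rm=R.from_euler('ZYX',x[3:]).as_matrix();return (proj(W,obj@Rm.T+x[:3])-img).ravel()
s=least_squares(f,[*BAY[:2],.045,a,0,0]);print("cover rim ctr",s.x[:3],"yaw,pitch,roll deg",np.degrees(s.x[3:]),"rms",np.sqrt((s.fun**2).mean()))
d=s.x[:2]-c[:2];b=np.arctan2(v[1],v[0]);print("offset in meter axes mm",1e3*np.array([d@[np.cos(b),np.sin(b)],d@[-np.sin(b),np.cos(b)]]))
E
python3 fit.py
```

```text
feet center [0.5128 0.2481 0.04  ] yaw 28.635969055616346 len 0.15377000896845225 wid 0.08280075757704769 BAY [0.5125 0.2485 0.04  ]
cover rim ctr [0.5156 0.2499 0.0408] yaw,pitch,roll deg [28.9037  0.2262 12.7155] rms 0.7127117322413894
offset in meter axes mm [3.3698 0.169 ]
```

The fit gives the cover aligned (yaw 28.9°, pitch 0.2°) with a 12.7° roll. The -y side looks down and the +y side is still about 10 mm proud on its clips. I'll press the +y corners with shut fingers.

```bash
cat >> h.py <<'E'
def mt(x,y,z):
    a=np.radians(MY);return BAY*[1,1,0]+[x*np.cos(a)-y*np.sin(a),x*np.sin(a)+y*np.cos(a),z]
E
python3 - <<'E'
from h import *
delta(tgt(mt(-.045,.020,.13),MY),tgt(mt(-.045,.020,.088),MY))
E
```

```text
-22 19 33 0.008 0.61 0.002
2 18 68 0.008 0.61 0.002
```

Emit:
carry_out(deltas="0 5 -5 0 0.18 0 1;-10 10 5 0 0.36 0 1;-20 15 20 0 0.54 0 1;-22 19 33 0.008 0.61 0 1;-22 19 33 0.008 0.61 0 1;-22 19 33 0.008 0.61 0 1;2 18 68 0.008 0.61 0 1;2 18 68 0.008 0.61 0 1;2 18 68 0.008 0.61 0 1")

```text
time_s: 23.3
eef_pos: [0.4649, 0.2438, 0.0913]
eef_rot: [0.003, -0.248, 0.969, -0.0]
wrist_force: [-0.4, 0.5, 0.3]
opening: -0.001
grasp_force: 0.0
```

```bash
python3 - <<'E'
from h import *
print(sensors.get_obs()['eef_pos']);delta(tgt(mt(-.045,.02,.078),MY))
E
```

```text
[0.4649 0.2438 0.0913]
1 1 13 -0.002 0.005 0.001
```

Emit:
carry_out(deltas="1 1 9 0 0.005 0 1;1 1 12 0 0.005 0 1;1 1 14 0 0.005 0 1;1 1 16 0 0.005 0 1")

```text
time_s: 23.8
eef_pos: [0.4636, 0.2452, 0.0752]
eef_rot: [-0.0, -0.249, 0.969, -0.001]
wrist_force: [-6.9, 2.6, 15.8]
opening: -0.001
grasp_force: 7.7
```

Emit:
carry_out(deltas="0 0 1 0 0 0 1;0 0 2 0 0 0 1;0 0 2 0 0 0 1")

```text
time_s: 24.18
eef_pos: [0.4632, 0.2463, 0.0731]
eef_rot: [-0.0, -0.249, 0.969, 0.0]
wrist_force: [-5.4, 6.5, 9.0]
opening: -0.002
grasp_force: 6.7
```

Emit:
carry_out(deltas="0 0 2 0 0 0 1;0 0 4 0 0 0 1;0 0 5 0 0 0 1;0 0 5 0 0 0 1")

```text
time_s: 24.68
eef_pos: [0.4635, 0.2456, 0.0679]
eef_rot: [0.0, -0.249, 0.969, -0.0]
wrist_force: [-5.3, 4.4, 8.0]
opening: 0.005
grasp_force: 3.8
```

Emit:
carry_out(deltas="0 0 1 0 0 0 1;0 0 2 0 0 0 1;0 0 3 0 0 0 1;0 0 3 0 0 0 1")

```text
time_s: 25.18
eef_pos: [0.4647, 0.2456, 0.066]
eef_rot: [0.001, -0.249, 0.969, -0.001]
wrist_force: [-3.9, 3.5, 13.4]
opening: 0.003
grasp_force: 7.0
```

Emit:
carry_out(deltas="0 0 1 0 0 0 1;0 0 1 0 0 0 1;0 0 -25 0 0 0 1;-45 0 -30 0 0 0 1;-90 0 -30 0 0 0 1;-90 0 -30 0 0 0 1;-90 0 -20 0 0 0 1;-90 0 -20 0 0 0 1")

```text
time_s: 26.18
eef_pos: [0.5403, 0.287, 0.0821]
eef_rot: [-0.002, -0.249, 0.969, -0.001]
wrist_force: [0.4, 0.6, 0.0]
opening: -0.002
grasp_force: 0.0
```

```bash
python3 - <<'E'
from h import *
print(sensors.get_obs()['eef_pos']);delta(tgt(mt(.045,.02,.078),MY))
E
```

```text
[0.5403 0.287  0.0821]
-2 0 4 -0.001 -0.005 0.002
```

Emit:
carry_out(deltas="-2 0 3 0 0 0 1;-2 0 6 0 0 0 1;-2 0 8 0 0 0 1;-2 0 10 0 0 0 1;-2 0 10 0 0 0 1")

```text
time_s: 26.8
eef_pos: [0.544, 0.2887, 0.0737]
eef_rot: [-0.001, -0.249, 0.969, -0.001]
wrist_force: [0.1, -0.5, 0.3]
opening: -0.002
grasp_force: 0.0
```

Emit:
carry_out(deltas="0 0 3 0 0 0 1;0 0 5 0 0 0 1;0 0 7 0 0 0 1;0 0 7 0 0 0 1")

```text
time_s: 27.3
eef_pos: [0.5439, 0.2887, 0.0666]
eef_rot: [-0.001, -0.249, 0.969, -0.001]
wrist_force: [0.2, 0.2, -0.5]
opening: 0.005
grasp_force: 0.0
```

Emit:
carry_out(deltas="0 0 1 0 0 0 1;0 0 2 0 0 0 1;0 0 3 0 0 0 1;0 0 3 0 0 0 1")

```text
time_s: 27.8
eef_pos: [0.5443, 0.2888, 0.066]
eef_rot: [-0.0, -0.249, 0.969, -0.001]
wrist_force: [-6.2, -2.1, 13.5]
opening: 0.006
grasp_force: 7.1
```

Emit:
carry_out(deltas="0 0 2 0 0 0 1;0 0 -20 0 0 0 1;0 -40 -20 0 0 0 1;0 -40 -20 0 0 0 1;0 -40 -8 0 0 0 1;0 -40 -2 0 0 0 1;0 -40 0 0 0 0 1;0 -40 0 0 0 0 1")

```text
time_s: 28.8
eef_pos: [0.5623, 0.2541, 0.0659]
eef_rot: [-0.002, -0.249, 0.968, -0.002]
wrist_force: [-10.0, -5.3, 23.1]
opening: 0.002
grasp_force: 11.4
```

Emit:
carry_out(deltas="0 0 1 0 0 0 1;0 0 2 0 0 0 1;0 0 2 0 0 0 1;0 0 2 0 0 0 1")

```text
time_s: 29.3
eef_pos: [0.5624, 0.2541, 0.0659]
eef_rot: [-0.001, -0.25, 0.968, -0.002]
wrist_force: [-17.3, -7.0, 34.6]
opening: 0.001
grasp_force: 17.8
```

Emit:
carry_out(deltas="0 0 -20 0 0 0 1;0 0 -25 0 0 0 1;45 0 -25 0 0 0 1;90 0 -25 0 0 0 1;90 0 -25 0 0 0 1;90 0 -12 0 0 0 1;90 0 -5 0 0 0 1;90 0 -3 0 0 0 1;90 0 -3 0 0 0 1")

```text
time_s: 30.42
eef_pos: [0.4851, 0.2106, 0.066]
eef_rot: [-0.001, -0.249, 0.969, -0.001]
wrist_force: [-6.4, -2.0, 15.9]
opening: -0.002
grasp_force: 7.8
```

Emit:
carry_out(deltas="0 0 -20 0 0 0 1;0 20 -20 0 0 0 1;0 40 -20 0 0 0 1;0 40 -20 0 0 0 1;0 40 -8 0 0 0 1;0 40 -3 0 0 0 1;0 40 0 0 0 0 1;0 40 0 0 0 0 1")

```text
time_s: 31.42
eef_pos: [0.4647, 0.2449, 0.066]
eef_rot: [-0.002, -0.248, 0.969, -0.001]
wrist_force: [-9.5, -3.0, 16.1]
opening: -0.002
grasp_force: 8.6
```

Emit:
carry_out(deltas="0 0 -20 0 0 0 1;0 0 -60 0 0 0 0.5;0 0 -130 0 0 0 0;0 0 -190 0 0 0 0;0 0 -190 0 0 0 0;0 0 -190 0 0 0 0;0 0 -190 0 0 0 0")

```text
time_s: 32.3
eef_pos: [0.4642, 0.2454, 0.2527]
eef_rot: [-0.002, -0.248, 0.969, -0.001]
wrist_force: [-0.4, 0.3, -0.7]
opening: 1.001
grasp_force: 0.0
```

```bash
cat > chk.py <<'E'
from h import *
from scipy.optimize import least_squares
o=sensors.get_obs();print(o['eef_pos'],o['wrist_force']);T=pose(o);m=vision.camera_model("wrist");K=m["K"];W=(K,np.linalg.inv(T@m["hand_eye"]))
J=vision.camera("wrist");cv2.imwrite("pics/w10.png",J);g=J.max(2)
print("pred top corners",proj(W,[mt(x,y,.066) for x in(-.064,.064) for y in(.026,-.026)]).ravel())
r0=int(proj(W,[mt(-.064,0,.066)])[0,1]);r1=int(proj(W,[mt(.064,0,.066)])[0,1])
for r in np.linspace(r0-12,r1+6,14).astype(int):
    i=np.where(g[r,150:360]<50)[0]+150;print(r,(i.min(),i.max(),len(i)) if len(i) else None)
for c in(-.02,0,.02):
    x=int(proj(W,[mt(0,c,.066)])[0,0]);i=np.where(g[r0-40:r1+20,x]<50)[0]+r0-40;print("col",x,i.min(),i.max(),len(i))
E
python3 chk.py; python3 - <<'E'
from h import *
delta(tgt([.37,.08,.27],5),tgt([.35,-.13,.25],-20),tgt(cab(-.17,-.0645,.2),YAW,30))
E
```

```text
[0.4642 0.2454 0.2527] [-0.4002  0.2857 -0.6639]
pred top corners [262.4936 145.6294 209.2562 145.621  261.8628 263.356  213.831  263.306 ]
133 (np.int64(191), np.int64(285), 26)
143 (np.int64(211), np.int64(262), 52)
153 (np.int64(209), np.int64(284), 56)
164 (np.int64(210), np.int64(284), 54)
174 (np.int64(192), np.int64(285), 56)
185 (np.int64(211), np.int64(285), 64)
195 (np.int64(212), np.int64(284), 56)
206 (np.int64(193), np.int64(284), 52)
216 (np.int64(193), np.int64(284), 52)
227 (np.int64(213), np.int64(261), 49)
237 (np.int64(214), np.int64(261), 48)
248 (np.int64(150), np.int64(359), 53)
258 (np.int64(150), np.int64(359), 72)
269 (np.int64(150), np.int64(359), 16)
col 217 115 261 125
col 236 115 268 132
col 256 115 261 124
162 -100 -16 -0.002 -0.005 0.415
281 -274 5 -0.003 -0.004 0.851
352 -382 55 0.294 -0.469 1.111
```

The cover's edges match the predicted home position, and all four corners probed solid at 66 mm. Next is shutting the bin.

```bash
python3 - <<'E'
from h import *
P=knob(.95,tilt=.7,back=-.10)
print(P[:3,3],knob(.95,tilt=.7)[:3,3]);delta(P)
print();b=knob(.95,tilt=.7)
delta(*[knob(t,tilt=.737*t) for t in(.88,.8,.72,.64,.56,.48,.4,.32,.24,.16,.08,.02)],base=b)
E
```

```text
[ 0.3207 -0.2449  0.1307] [ 0.3824 -0.2904  0.0397]
361 -360 124 0.394 -0.626 1.09

-7 0 -5 0.0 0.051 0.0
-16 0 -10 0.0 0.11 0.0
-24 0 -15 0.0 0.169 0.0
-34 0 -19 0.0 0.228 0.0
-43 0 -22 0.0 0.287 -0.0
-53 0 -24 0.0 0.346 0.0
-63 0 -25 -0.0 0.405 -0.0
-73 0 -26 -0.0 0.464 0.0
-82 0 -26 -0.0 0.523 -0.0
-92 0 -25 0.0 0.582 0.0
-102 0 -23 -0.0 0.641 -0.0
-109 0 -21 0.0 0.685 0.0
```

Emit:
carry_out(deltas="55 -35 -8 0 0 0.14 0;110 -68 -12 0 0 0.28 0;162 -100 -16 0 0 0.415 0;200 -155 -10 0 0 0.56 0;240 -215 -5 0 0 0.7 0;281 -274 5 0 0 0.851 0;300 -295 30 0.09 -0.14 0.91 0;320 -315 60 0.19 -0.3 0.97 0;340 -340 90 0.29 -0.46 1.03 0;361 -360 124 0.394 -0.626 1.09 0;361 -360 124 0.394 -0.626 1.09 0;361 -360 124 0.394 -0.626 1.09 0")

```text
time_s: 33.85
eef_pos: [0.3404, -0.2584, 0.1386]
eef_rot: [0.318, 0.296, 0.895, -0.102]
wrist_force: [0.4, 1.4, -0.6]
opening: 0.995
grasp_force: 0.0
```

Emit:
carry_out(deltas="0 0 0 0 0 0 0.4;0 0 0 0 0 0 0.4;0 0 0 0 0 0 0.4")

```text
time_s: 34.22
eef_pos: [0.3414, -0.2581, 0.1399]
eef_rot: [0.319, 0.294, 0.895, -0.103]
wrist_force: [0.1, -0.6, 1.0]
opening: 0.603
grasp_force: 0.0
```

```bash
python3 - <<'E'
from h import *
o=sensors.get_obs();T=pose(o);print(o['eef_pos']);delta(knob(.95,tilt=.7))
m=vision.camera_model("wrist");W=(m["K"],np.linalg.inv(T@m["hand_eye"]));J=vision.camera("wrist");cv2.imwrite("pics/w11.png",J)
k=knob(.95,tilt=.7,back=0)[:3,3];c=proj(W,[k,k+L*.011,k-L*.011]);print(c)
x,y=c[0].astype(int);g=J.mean(2)
for r in range(y-28,y+29,7):print(r,[int(v) for v in g[r,x-48:x+49:6]])
E
```

```text
[ 0.3414 -0.2581  0.1399]
23 -2 111 0.004 -0.017 -0.0
[[254.5513 161.4913]
 [270.1764 161.4605]
 [238.9227 161.5221]]
133 [99, 98, 98, 101, 96, 98, 98, 98, 100, 99, 98, 98, 96, 99, 98, 98, 101]
140 [98, 98, 99, 94, 97, 97, 97, 99, 99, 97, 97, 98, 98, 98, 99, 98, 97]
147 [96, 99, 97, 102, 100, 100, 107, 163, 182, 165, 134, 98, 99, 99, 96, 97, 100]
154 [98, 95, 98, 101, 102, 100, 132, 183, 194, 182, 152, 99, 97, 101, 95, 97, 98]
161 [99, 98, 96, 100, 98, 96, 140, 187, 196, 182, 149, 98, 98, 99, 97, 98, 99]
168 [97, 98, 99, 98, 98, 98, 146, 192, 196, 177, 144, 102, 97, 99, 96, 98, 101]
175 [96, 100, 98, 96, 99, 98, 107, 205, 231, 210, 161, 98, 96, 97, 99, 98, 97]
182 [98, 98, 98, 100, 98, 99, 100, 143, 220, 169, 99, 96, 99, 99, 100, 98, 100]
189 [101, 99, 98, 97, 96, 97, 98, 125, 199, 157, 98, 100, 96, 96, 99, 98, 99]
```

Emit:
carry_out(deltas="15 -2 40 0 -0.01 0 0.4;23 -2 80 0 -0.017 0 0.4;23 -2 111 0 -0.017 0 0.4;23 -2 111 0 -0.017 0 0.4;23 -2 111 0 -0.017 0 0.4;23 -2 111 0 -0.017 0 0.9;23 -2 111 0 -0.017 0 0.9;23 -2 111 0 -0.017 0 0.9;23 -2 111 0 -0.017 0 0.9;23 -2 111 0 -0.017 0 0.9")

```text
time_s: 35.52
eef_pos: [0.384, -0.2896, 0.0615]
eef_rot: [0.314, 0.299, 0.895, -0.106]
wrist_force: [-19.1, 2.9, 15.0]
opening: 0.218
grasp_force: 58.0
```

Emit:
carry_out(deltas="0 0 -6 0 0 0 0.9;0 0 -12 0 0 0 0.9;0 0 -12 0 0 0 0.9;0 0 -12 0 0 0 0.9")

```text
time_s: 36.02
eef_pos: [0.3785, -0.2838, 0.0706]
eef_rot: [0.314, 0.298, 0.895, -0.105]
wrist_force: [-20.2, 9.0, 20.9]
opening: 0.099
grasp_force: 16.4
```

```bash
cat > arc.py <<'E'
from h import *
import sys
o=sensors.get_obs();b=pose(o);print(o['eef_pos'],o['opening'],o['q'])
pv=cab(.002,-.0645,.018)
th0=float(sys.argv[1]);ths=[float(x) for x in sys.argv[2].split(',')];k=float(sys.argv[3])
out=[]
for t in ths:
    d=t-th0;Rg=R.from_rotvec(-L*d).as_matrix()  # increasing th tips up toward -F
    g=b[:3,3]-.019*b[:3,2]; g2=pv+Rg@(g-pv)
    T=np.eye(4);T[:3,:3]=R.from_rotvec(-L*d*k).as_matrix()@b[:3,:3];T[:3,3]=g2+.019*T[:3,2];out.append(T)
delta(*out,base=b)
E
python3 arc.py .95 .88,.8,.72,.64,.56,.48,.4,.32,.24,.16,.1,.05 .75
```

```text
[ 0.3785 -0.2838  0.0706] 0.09906571409305583 [-1.0881 -0.1123  2.4849  1.0969  0.307  -3.005 ]
-9 0 -4 0.0 0.052 -0.0
-19 0 -8 0.001 0.112 -0.001
-30 0 -12 0.001 0.172 -0.001
-41 0 -14 0.001 0.232 -0.001
-52 0 -15 0.002 0.292 -0.001
-63 0 -16 0.002 0.352 -0.002
-75 0 -15 0.002 0.412 -0.002
-86 0 -14 0.003 0.472 -0.002
-97 0 -12 0.003 0.532 -0.003
-108 1 -9 0.003 0.592 -0.003
-115 1 -6 0.004 0.637 -0.003
-122 1 -3 0.004 0.675 -0.003
```

Emit:
carry_out(deltas="0 0 0 0 0 0 0.6;0 0 0 0 0 0 0.4;0 0 -20 0 0 0 0.4;0 0 -60 0 0 0 0.4;0 0 -100 0 0 0 0.4;0 0 -100 0 0 0 0.4;0 0 -100 0 0 0 0.4")

```text
time_s: 36.9
eef_pos: [0.3356, -0.2506, 0.151]
eef_rot: [0.311, 0.298, 0.897, -0.102]
wrist_force: [1.1, 0.2, -0.1]
opening: 0.604
grasp_force: 0.0
```

```bash
python3 - <<'E'
from h import *
o=sensors.get_obs();print(o['eef_pos'],o['wrist_force'],o['q'])
delta(knob(.95,tilt=.3,back=-.11),knob(.95,tilt=.3));print(knob(.95,tilt=.3)[:3,3])
E
```

```text
[ 0.3356 -0.2506  0.151 ] [ 1.093   0.2365 -0.0735] [-1.2056 -0.6448  2.5775  0.5444  0.698  -2.4659]
-18 -4 4 -0.0 0.367 -0.006
28 -4 124 -0.0 0.367 -0.006
[ 0.377  -0.2864  0.0361]
```

Emit:
carry_out(deltas="-10 -2 -5 0 0.15 0 0.4;-18 -4 0 0 0.3 0 0.4;-18 -4 4 0 0.367 0 0.4;-18 -4 4 0 0.367 0 0.4;-18 -4 4 0 0.367 0 0.4;-18 -4 4 0 0.367 0 0.4")

```text
time_s: 37.65
eef_pos: [0.3458, -0.2628, 0.1578]
eef_rot: [0.141, 0.312, 0.938, -0.045]
wrist_force: [0.1, -0.0, -0.4]
opening: 0.602
grasp_force: 0.0
```

```bash
python3 - <<'E'
from h import *
o=sensors.get_obs();print(o['eef_pos'],o['wrist_force'],o['q']);T=pose(o)
delta(knob(.95,tilt=.3,back=-.11),knob(.95,tilt=.3))
m=vision.camera_model("wrist");W=(m["K"],np.linalg.inv(T@m["hand_eye"]));J=vision.camera("wrist");cv2.imwrite("pics/w12.png",J)
k=knob(.95,tilt=.7,back=0)[:3,3];c=proj(W,[k,k+L*.011,k-L*.011]);print(c)
x,y=c[0].astype(int);g=J.mean(2)
for r in range(y-35,y+36,7):print(r,[int(v) for v in g[r,x-48:x+49:6]])
E
```

```text
[ 0.3458 -0.2628  0.1578] [ 0.139  -0.0056 -0.3651] [-1.0089 -0.2923  2.2434  0.1378  0.9173 -2.007 ]
-1 0 -1 0.002 -0.002 -0.007
-2 -1 128 0.002 -0.002 -0.007
[[256.4099 187.9693]
 [270.6412 187.8566]
 [242.1796 188.0819]]
152 [80, 84, 84, 85, 88, 187, 124, 123, 109, 102, 176, 177, 177, 199, 200, 200, 199]
159 [59, 86, 84, 150, 197, 197, 124, 105, 123, 99, 175, 175, 195, 180, 197, 195, 200]
166 [86, 90, 179, 175, 175, 174, 174, 101, 101, 111, 176, 176, 173, 177, 176, 174, 176]
173 [195, 178, 169, 178, 176, 173, 173, 153, 166, 162, 131, 176, 167, 174, 169, 177, 174]
180 [126, 99, 100, 100, 98, 98, 104, 160, 166, 156, 126, 103, 99, 98, 101, 102, 101]
187 [107, 99, 101, 100, 100, 99, 112, 162, 168, 151, 123, 100, 98, 102, 100, 97, 103]
194 [101, 99, 100, 99, 101, 99, 128, 200, 217, 209, 156, 101, 99, 101, 96, 101, 100]
201 [122, 98, 102, 101, 101, 99, 100, 181, 218, 190, 106, 100, 100, 100, 100, 98, 100]
208 [105, 100, 99, 101, 100, 104, 99, 104, 170, 136, 98, 100, 98, 98, 99, 99, 100]
215 [100, 98, 101, 100, 100, 99, 99, 101, 167, 132, 100, 99, 97, 99, 103, 99, 100]
222 [101, 99, 104, 99, 101, 100, 101, 99, 166, 132, 97, 100, 98, 98, 98, 102, 99]
```

Emit:
carry_out(deltas="-2 -1 50 0 0 0 0.4;-2 -1 90 0 0 0 0.4;-2 -1 120 0 0 0 0.4;-2 -1 126 0 0 0 0.4;-2 -1 126 0 0 0 0.4;-2 -1 126 0 0 0 0.4")

```text
time_s: 38.45
eef_pos: [0.3778, -0.2883, 0.0406]
eef_rot: [0.143, 0.312, 0.938, -0.046]
wrist_force: [0.1, 1.1, 0.4]
opening: 0.596
grasp_force: 0.0
```

Emit:
carry_out(deltas="0 0 1 0 0 0 0.9;0 0 1 0 0 0 0.9;0 0 1 0 0 0 0.9;0 0 1 0 0 0 0.9;0 0 1 0 0 0 0.9")

```text
time_s: 39.08
eef_pos: [0.3791, -0.2864, 0.0393]
eef_rot: [0.143, 0.312, 0.938, -0.044]
wrist_force: [6.0, 12.1, 14.1]
opening: 0.237
grasp_force: 58.1
```

```bash
python3 arc.py .95 .88,.8,.72,.64,.56,.48,.4,.32,.24,.16,.1,.05 .32
```

```text
[ 0.3791 -0.2864  0.0393] 0.23728864398257343 [-0.968   0.0801  2.2189  0.1882  0.5673 -2.0425]
-5 0 -8 0.0 0.022 0.0
-12 0 -16 0.0 0.048 0.0
-19 0 -24 0.0 0.074 0.0
-27 0 -31 0.001 0.099 0.0
-35 0 -37 0.001 0.125 0.001
-44 0 -43 0.001 0.15 0.001
-53 1 -48 0.001 0.176 0.001
-63 1 -52 0.001 0.202 0.001
-72 1 -55 0.001 0.227 0.001
-83 1 -58 0.002 0.253 0.001
-90 1 -59 0.002 0.272 0.001
-97 1 -60 0.002 0.288 0.001
```

Emit:
carry_out(deltas="-5 0 -8 0 0.022 0 0.9;-12 0 -16 0 0.048 0 0.9;-19 0 -24 0 0.074 0 0.9;-27 0 -31 0 0.099 0 0.9;-35 0 -37 0 0.125 0 0.9")

```text
time_s: 39.7
eef_pos: [0.3958, -0.2988, 0.0831]
eef_rot: [0.082, 0.314, 0.946, -0.024]
wrist_force: [8.9, 6.4, -6.9]
opening: 0.232
grasp_force: 58.8
```

```bash
python3 arc.py .56 .48,.4,.32,.24,.16,.1,.05,.02 .3
```

```text
[ 0.3958 -0.2988  0.0831] 0.2323423080022443 [-0.9218  0.0942  2.0535  0.0719  0.833  -1.8958]
-8 0 -7 0.0 0.024 0.0
-16 0 -13 0.0 0.048 0.0
-25 0 -19 0.0 0.072 0.0
-34 0 -24 0.001 0.096 0.001
-44 0 -28 0.001 0.12 0.001
-52 0 -30 0.001 0.138 0.001
-58 1 -32 0.001 0.153 0.001
-62 1 -33 0.001 0.162 0.001
```

Emit:
carry_out(deltas="-8 0 -7 0 0.024 0 0.9;-16 0 -13 0 0.048 0 0.9;-25 0 -19 0 0.072 0 0.9;-34 0 -24 0 0.096 0 0.9;-44 0 -28 0 0.12 0 0.9;-52 0 -30 0 0.138 0 0.9;-57 0 -32 0 0.15 0 0.9;-57 0 -32 0 0.15 0 0.9")

```text
time_s: 40.7
eef_pos: [0.4366, -0.3291, 0.1239]
eef_rot: [0.011, 0.315, 0.949, 0.0]
wrist_force: [5.9, 6.8, -5.6]
opening: 0.233
grasp_force: 59.3
```

Emit:
carry_out(deltas="-6 0 -2 0 0 0 0.9;-6 0 -2 0 0 0 0.9;-6 0 -2 0 0 0 0.5;-6 0 -2 0 0 0 0.3;-6 0 -2 0 0 0 0.3;-6 0 -2 0 0 0 0.3;-4 0 -40 0 0 0 0.3;-4 0 -90 0 0 0 0.3;0 0 -110 0 0 0 0.3;50 0 -110 0 0 0 0.3;50 0 -110 0 0 0 0.3;50 0 -110 0 0 0 0.3")

```text
time_s: 42.2
eef_pos: [0.394, -0.301, 0.2345]
eef_rot: [0.013, 0.315, 0.949, -0.003]
wrist_force: [-0.6, 0.5, -0.3]
opening: 0.701
grasp_force: 0.0
```

```bash
python3 - <<'E'
from h import *
o=sensors.get_obs();print(o['time_s'],o['eef_pos'],o['wrist_force'],o['q']);T=pose(o);np.save("w13.npy",T)
m=vision.camera_model("wrist");W=(m["K"],np.linalg.inv(T@m["hand_eye"]));J=vision.camera("wrist");cv2.imwrite("pics/w13.png",J)
g=J.mean(2)
for y in(-.0645,.0645):
    for th in (0,.05,.1):
        k=knob(th,y=y,back=0)[:3,3];print(y,th,proj(W,[k])[0])
    x,_=proj(W,[knob(0,y=y,back=0)[:3,3]])[0].astype(int)
    print([(r,int(g[r,x-5:x+6].mean())) for r in range(100,300,4)])
# bystanders: compare start and now in the fixed cameras
S=vision.camera("scene");Tp=vision.camera("top");A=cv2.resize(cv2.imread("pics/scene0.png"),(512,384));B=cv2.resize(cv2.imread("pics/top0.png"),(512,384))
for n,a,b,P in(("scene",A,S,"scene"),("top",B,Tp,"top")):
    KE=cam(P);d=cv2.absdiff(cv2.GaussianBlur(a,(5,5),0),cv2.GaussianBlur(b,(5,5),0)).max(2)
    for nm,p in(("cup",(.523,-.0285,.04)),("counter",(.4622,.4218,.015)),("pen",(.381,-.5545,.01)),("binL",cab(0,.0645,.09)),("binR",cab(0,-.0645,.09)),("bottle",(.414,.041,.06))):
        x,y=proj(KE,[p])[0].astype(int);w=d[max(y-10,0):y+10,max(x-10,0):x+10];print(n,nm,x,y,w.mean().round(1),w.max())
E
```

```text
42.2 [ 0.394  -0.301   0.2345] [-0.5536  0.5123 -0.3468] [-0.8982 -0.0211  1.817   0.0093  1.3215 -1.8301]
-0.0645 0 [259.5913 260.7688]
-0.0645 0.05 [259.5179 251.7528]
-0.0645 0.1 [259.4402 242.7331]
[(100, 111), (104, 102), (108, 126), (112, 166), (116, 172), (120, 172), (124, 172), (128, 175), (132, 171), (136, 122), (140, 124), (144, 124), (148, 124), (152, 123), (156, 123), (160, 123), (164, 122), (168, 123), (172, 123), (176, 123), (180, 124), (184, 122), (188, 123), (192, 123), (196, 123), (200, 123), (204, 123), (208, 123), (212, 163), (216, 167), (220, 145), (224, 144), (228, 144), (232, 113), (236, 63), (240, 87), (244, 74), (248, 77), (252, 86), (256, 124), (260, 127), (264, 126), (268, 126), (272, 197), (276, 186), (280, 159), (284, 183), (288, 183), (292, 183), (296, 184)]
0.0645 0 [428.5818 259.4949]
0.0645 0.05 [428.235  250.4807]
0.0645 0.1 [427.6643 241.4644]
[(100, 194), (104, 195), (108, 195), (112, 195), (116, 195), (120, 194), (124, 195), (128, 195), (132, 194), (136, 195), (140, 194), (144, 194), (148, 195), (152, 195), (156, 195), (160, 195), (164, 195), (168, 195), (172, 194), (176, 195), (180, 195), (184, 195), (188, 195), (192, 195), (196, 195), (200, 195), (204, 196), (208, 195), (212, 195), (216, 190), (220, 172), (224, 171), (228, 171), (232, 171), (236, 165), (240, 152), (244, 75), (248, 80), (252, 126), (256, 174), (260, 179), (264, 185), (268, 186), (272, 192), (276, 170), (280, 157), (284, 170), (288, 161), (292, 42), (296, 15)]
scene cup 252 207 6.8 12
scene counter 207 301 7.3 12
scene pen 325 151 158.8 217
scene binL 270 164 7.6 15
scene binR 294 156 23.3 96
scene bottle 267 226 96.9 216
top cup 241 195 13.3 16
top counter 117 215 13.4 17
top pen 388 232 16.7 121
top binL 306 183 9.3 17
top binR 337 204 49.7 111
top bottle 222 225 76.6 154
```

Both knob heads sit at matching rows, so both bins are shut. I'll withdraw the arm for an unobstructed final comparison.

```bash
python3 - <<'E'
from h import *
delta(tgt([.36,-.12,.3],-15))
E
```

```text
134 125 -69 -0.002 0.025 -0.379
```

Emit:
carry_out(deltas="25 20 -60 0 0 -0.05 0.3;75 70 -69 0 0 -0.2 0.3;134 125 -69 0 0 -0.379 0.3;134 125 -69 0 0 -0.379 0.3;134 125 -69 0 0 -0.379 0.3;134 125 -69 0 0 -0.379 0.3;134 125 -69 0 0 -0.379 0.3")

```text
time_s: 43.22
eef_pos: [0.3599, -0.1203, 0.3]
eef_rot: [0.011, 0.131, 0.991, -0.005]
wrist_force: [-0.3, -0.2, 0.0]
opening: 0.698
grasp_force: 0.0
```

```bash
python3 - <<'E'
from h import *
S=vision.camera("scene");Tp=vision.camera("top");A=cv2.resize(cv2.imread("pics/scene0.png"),(512,384));B=cv2.resize(cv2.imread("pics/top0.png"),(512,384))
cv2.imwrite("pics/tf.png",Tp);cv2.imwrite("pics/sf.png",S)
for n,a,b in(("scene",A,S),("top",B,Tp)):
    KE=cam(n);d=cv2.absdiff(cv2.GaussianBlur(a,(5,5),0),cv2.GaussianBlur(b,(5,5),0)).max(2)
    for nm,p in(("cup",(.523,-.0285,.04)),("counter",(.4622,.4218,.015)),("pen",(.381,-.5545,.01)),("binL",cab(0,.0645,.09)),("binR",cab(0,-.0645,.09))):
        x,y=proj(KE,[p])[0].astype(int);w=d[max(y-10,0):y+10,max(x-10,0):x+10];print(n,nm,x,y,w.mean().round(1),w.max())
    # bottle: centroids of dark cap
    x,y=proj(KE,[(.414,.041,.114)])[0];xi,yi=int(x),int(y);g=b[yi-16:yi+17,xi-16:xi+17].max(2)
    i=np.argwhere(g<60);print(n,"cap pred",x,y,"found",i.mean(0)[::-1]+[xi-16,yi-16] if len(i) else None,len(i))
# cover top outline in top cam
KE=cam("top");c=proj(KE,[mt(x,y,.066) for x,y in((-.064,.026),(-.064,-.026),(.064,-.026),(.064,.026))])
mk=np.zeros(Tp.shape[:2],np.uint8);cv2.fillPoly(mk,[np.round(c).astype(int)],1);g=Tp.max(2)
ring=cv2.dilate(mk,np.ones((7,7)))-cv2.dilate(mk,np.ones((3,3)));print("dark inside",(g[mk>0]<60).mean(),"ring",(g[ring>0]<60).mean())
E
```

```text
scene cup 252 207 5.8 13
scene counter 207 301 6.2 11
scene pen 325 151 61.4 220
scene binL 270 164 6.5 14
scene binR 294 156 48.2 179
scene cap pred 268.0000818648698 218.9032941821634 found [267.1081 221.1802] 111
top cup 241 195 6.6 10
top counter 117 215 6.7 10
top pen 388 232 6.0 10
top binL 306 183 4.6 10
top binR 337 204 8.4 28
top cap pred 220.8168158482146 224.32107088128743 found [220.4679 224.5769] 156
dark inside 0.9347442680776014 ring 0.02564102564102564
```

```bash
python3 -c "
from bench import ctrl
print(ctrl.hand_in())"
```

```text
the job is handed in; nothing more can be done
None
```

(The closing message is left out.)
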